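Sort the tea things on the peninsula

TASK

Tidy up after tea: stand the tea glass that is off the tray upright in the middle of the one empty saucer, setting it down gently; lay the two teaspoons flat in the spoon box, one in each lane and bowls the right way up; and drop the used coffee capsule into the open tilt-out bin. Leave the two glasses already standing on saucers and the sugar pot as they are.

Things in the scene. Friction and masses are not known exactly. Their poses are not given: they have to be found in the camera images.
- glass: Waisted clear tea glass, round, 80 mm tall, rim and belly 52 mm across, waist 45 mm across at 46 to 54 mm height, foot 40 mm across; about 110 g. Origin: centre of its underside, z up. This is the one standing off the tray, on the worktop; it belongs on the empty saucer.
- spoon_a: Steel teaspoon lying flat, 130 mm long, bowl to its +x end. Origin: on its underside, mid-length, which is about its balance point; there the handle is 9 mm wide (y) and its top 7 mm above the underside. The handle runs from x = -65 to +25 mm; the bowl from +21 to +65 mm, 29 mm wide and 9 mm high. About 30 g.
- spoon_b: The second teaspoon, same as spoon_a in all respects.
- pod: Used aluminium coffee capsule standing on its wide flange, 28 mm high; flange 37 mm across and 2.5 mm thick, body above it tapering from 30 mm to 28 mm across at 22 mm height, then a bevelled top; about 16 g. Origin: centre of its underside, z up.
- saucer: The empty white saucer, one of three in the black melamine tray (290 mm square, 20 mm high, floor 5 mm thick); 104 mm across, rim 12 mm high, flat middle 66 mm across whose upper face is 5 mm above the saucer's underside. Fixed in place. Origin: centre of its underside (5 mm above the worktop). The three saucers stand about 140 mm apart; a tea glass stands on each of the other two.
- caddy: Open pale wooden spoon box with two lanes, fixed: 165 mm along its x, 170 mm along its y, 22 mm high, walls and floor 5 mm. A wall along x at y = 0 (21 mm above the worktop at its top) parts it into two lanes, each 155 mm long and 77 mm wide inside, centred at y = +41 mm and y = -41 mm. Origin: centre of its underside on the worktop, z up.
- bin: Steel tilt-out waste bin, fixed, already tilted open towards the robot (its -x) by 23 degrees, before a grey upright panel 170 mm wide and 135 mm high whose near face is 84 mm beyond the origin (+x). The rectangular mouth is 92 mm by 122 mm (y) inside; its centre lies straight over the origin, 105 mm above the worktop, its near rim 86 mm and its far rim 125 mm high. The inner floor is about 25 mm above the worktop. Origin: on the worktop below the middle of the mouth, z up.
- served_b: Tea glass of the same shape already standing on one of the other saucers (foot 10 mm above the worktop), to be left alone. Origin: centre of its underside.
- served_c: The other tea glass already on a saucer, to be left alone; as served_b.
- sugar_pot: Round steel sugar pot with its lid clipped on, 80 mm across, 70 mm high with its black knob, to be left alone. Origin: centre of its underside.
Things that resemble listed ones, but are neither listed nor needed, are in the scene too. What is shaped like the spoon_b but green is not meant.

How it is judged:
By the outcome, as a careful person would: the job done as asked, in the order asked, and still so for the second after the job is handed in, with the robot touching nothing.
It also fails if it takes over 128 s, if anything falls off the work surface, if the arm or the gripper's body presses on something with over 40 N, if the wrist force passes 120 N, or if a joint passes its speed limit or range.

ROBOT

A 6-joint arm with a two-finger parallel gripper is mounted at the origin on the work surface. World frame = base frame: x ahead of the robot, y to its left, z up, the work surface at z = 0. Lengths are in m, angles in rad, forces in N, time in s.
With the tool pointing down it reaches from about 0.375 to 0.825 m from the base axis. Payload 5.5 kg.
Tool frame: the origin (TCP) lies at the very end of the fingers, on their centre line; the grasp point (between the pads) lies 19 mm behind it; z points along the fingers, y is the direction in which the jaws open and shut (so a half turn about z gives the same grasp; the last joint's range is limited). The gripper opens to 85 mm and grips with 20 to 120 N. Pads are 22 mm wide; open, the fingers measure 114 mm over their backs; the gripper's body (76 mm by 85 mm) begins 54 mm behind the grasp point. The pads swing forward as they close: fully open they stand 13 mm farther back than shut.
Start: joints at [1.335, 0.314, -0.047, 1.21, 0, 1.571], TCP at [0.14, 0.583, 0.231] pointing down, gripper open.
Joint ranges: [-2.67, 2.67], [-0.69, 1.73], [-1.03, 1.25], [-2.08, 2.16], [-1.42, 1.45], [-3.14, 3.14]. Speed limits (rad/s): [2.39, 2.39, 3.01, 3.14, 3.14, 3.14].

INTERFACE

Orientations are given as a unit quaternion [w, x, y, z].
In Python, from bench import get_obs, vision, job gives the robot as it stands.
- The arm moves only by the tool arm_command, never from a script. Its argument "series" is a list of rows, each a list of 6 numbers: the shift along the world's x, y, z in m, then the turn, a rotation vector about the world's x, y, z in degrees. A call has 1 to 8 rows; each row shifts and turns the commanded pose from where the row before left it; what a row does not reach is not made up. A row lasts 1/8 s, in which the tool goes at most 62.5 mm and 10.7 degrees, less where a joint would pass 70% of its speed; a pose out of reach is approached as far as the arm can. A call with a gripper value outside its range is refused whole. "jaw" is the finger opening in m, from 0 to 0.0854, set as the call begins (left out, the last holds). The fingers move at their own pace and stop on an object; "squeeze" is the grip in N (left out, the last holds). Time passes only in rows, so rows that do not move let the fingers close. It gives the time, the measured TCP pose, the force and the opening at its end, in the units of the state.
- get_obs(): the state, without advancing time (a new reading comes with each control period).
- vision.read_camera(name): name is "scene" or "top"; returns the picture (384x512x3 uint8, red, green, blue); there is no depth.
- vision.get_calibration(name): a dict with "K" (3x3 intrinsics, pixels), "R" (3x3) and "t" (3): a world point X has camera coordinates R X + t. Camera axes: x right, y down, z forward; pixel columns grow to the right and rows downward; lengths in m; the calibration is good to about 2 mm. A picture is of the moment at which its call begins. get_calibration takes no time and is no camera call.
- job.finish_job(): hands the job in, once; it reports no verdict.
The state is a dict: "clock": time; "joint_pos": joint angles; "qvel": joint speeds; "joint_efforts": joint torques, N m; "ee_pos": TCP position; "tcp_rot": TCP orientation; "force": force on the tool from outside, world axes, zero at the start; "wrist_torque": the same for the moment, N m; "finger_gap": opening from 0.0 (shut) to 1.0 (fully open).
Only numpy, scipy, OpenCV 4.12 (cv2) and the standard library are available. Lean on these libraries where they do the work, as an engineer would, in place of code of your own. Each camera call takes 0.05 s, during which the arm holds its last target.

## Working session

There is one attempt and no reset: what is moved stays moved. The work goes in short steps, Python scripts to look and compute and a tool call to move; the robot and the scene stay as the last step left them, time stands still between calls to the robot, and variables do not carry over. Pictures are saved under pics/ and viewed, and the job is handed in when it is done.

Besides the shell and the picture viewer there is one more tool, called after "Call:" by a JSON object that holds its "method" and its "body". arm_command: Moves the arm, as the interface text tells. Its arguments: {"type":"object","properties":{"series":{"type":"array"},"jaw":{"type":"number"},"squeeze":{"type":"number"}},"required":["series"]}

```bash
mkdir -p pics; ls; python3 - <<'E'
from bench import get_obs, vision
import cv2,numpy as np
for n in("scene","top"):
    im=vision.read_camera(n); cv2.imwrite(f"pics/{n}0.png",im[:,:,::-1])
    c=vision.get_calibration(n); print(n,np.round(c["K"],1).tolist(),np.round(c["R"],3).tolist(),np.round(c["t"],3).tolist())
print(get_obs())
E
```

```text
pics
scene [[409.0, 0.0, 258.8], [0.0, 409.0, 189.2], [0.0, 0.0, 1.0]] [[0.614, 0.79, 0.004], [0.467, -0.359, -0.808], [-0.637, 0.498, -0.589]] [-0.236, -0.168, 1.617]
top [[450.4, 0.0, 257.0], [0.0, 450.4, 185.9], [0.0, 0.0, 1.0]] [[0.015, -1.0, 0.022], [-0.989, -0.018, -0.147], [0.147, -0.02, -0.989]] [-0.048, 0.43, 1.127]
{'clock': 0.1, 'joint_pos': array([ 1.33504068e+00,  3.14126933e-01, -4.79373003e-02,  1.21021742e+00,
        1.92651239e-06,  1.57079597e+00]), 'qvel': array([ 6.40276375e-07, -1.04515443e-03,  3.33658320e-03,  4.84915818e-04,
        1.09464178e-03, -8.38935312e-04]), 'joint_efforts': array([-2.81038992e-04, -5.40765417e+01,  3.40541053e+01,  1.11762856e-02,
       -7.91948446e-05,  2.75580433e-06]), 'ee_pos': array([0.1400282 , 0.5829124 , 0.23055612]), 'tcp_rot': array([-8.82977821e-05,  1.17604813e-01,  9.93060198e-01, -7.37397479e-04]), 'force': array([0.44914772, 0.56324345, 0.37885274]), 'wrist_torque': array([ 0.01410612, -0.06744223,  0.03251343]), 'finger_gap': 0.996698523083336}
```

View pics/scene0.png

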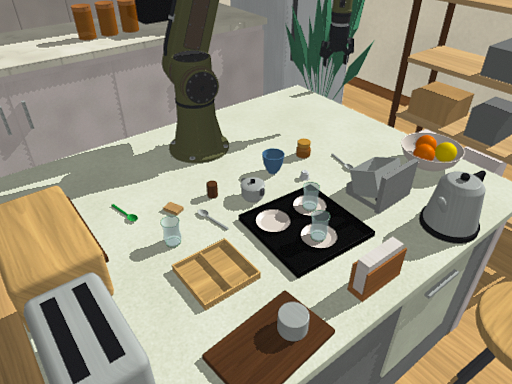

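View pics/top0.png

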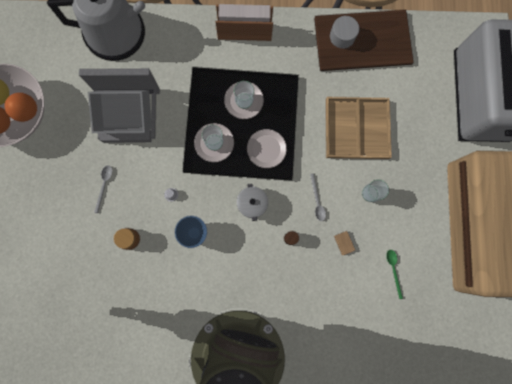

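```bash
python3 - <<'E'
import cv2,numpy as np
t=cv2.imread("pics/top0.png"); s=cv2.imread("pics/scene0.png")
def crop(i,x,y,w,h,f): return cv2.resize(i[y:y+h,x:x+w],None,fx=f,fy=f,interpolation=cv2.INTER_CUBIC)
a=crop(t,75,155,130,100,6); cv2.imwrite("pics/z1.png",a)
cv2.imwrite("pics/z2.png",crop(t,230,160,190,140,4))
cv2.imwrite("pics/z3.png",crop(s,160,130,200,140,4))
cv2.imwrite("pics/z4.png",crop(t,75,55,320,130,2.5))
E
```

```text
(no output)
```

View pics/z1.png

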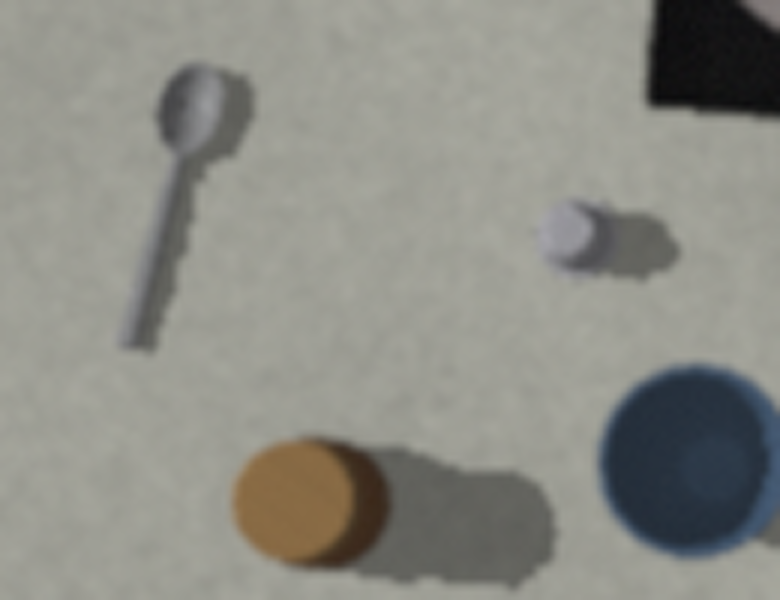

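View pics/z2.png

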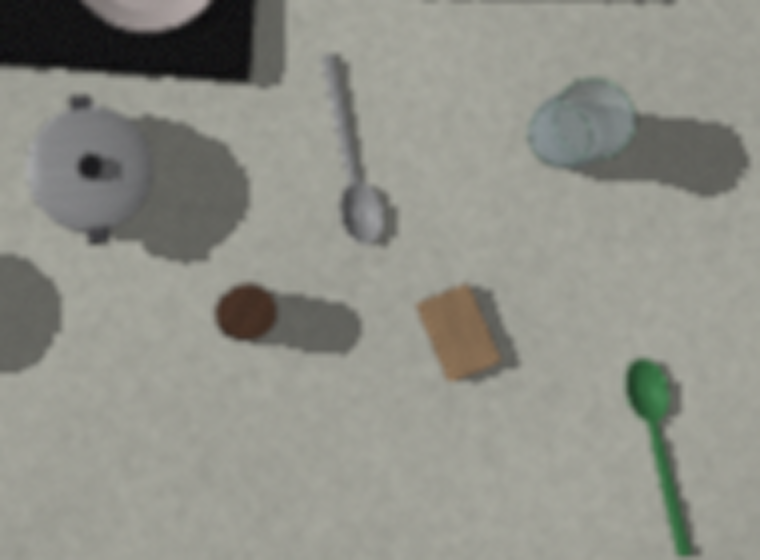

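View pics/z3.png

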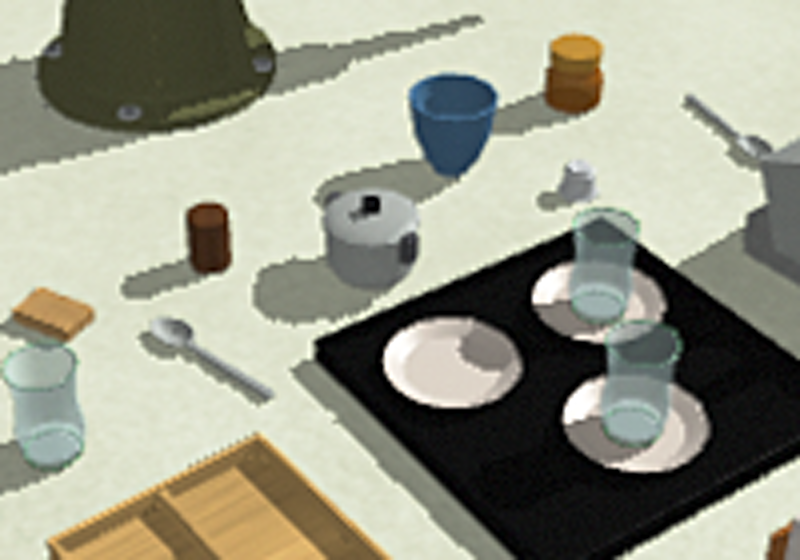

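View pics/z4.png

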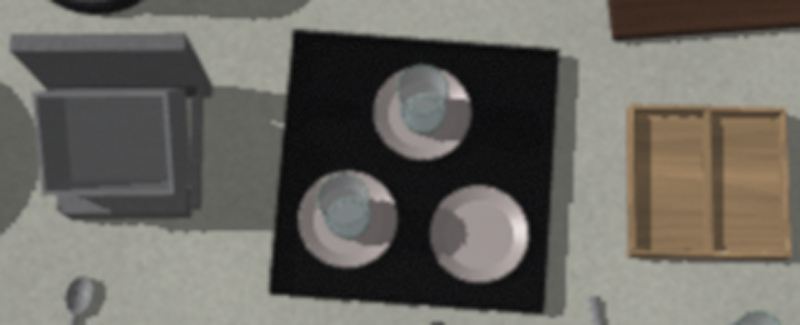

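```bash
cat > h.py <<'E'
import numpy as np,cv2
from bench import get_obs, vision
def cal(n):
    c=vision.get_calibration(n); return np.array(c["K"]),np.array(c["R"]),np.array(c["t"])
def ray(n,u,v,z):
    K,R,t=cal(n); C=-R.T@t; d=R.T@np.linalg.inv(K)@np.array([u,v,1.]); return C+d*(z-C[2])/d[2]
def proj(n,X):
    K,R,t=cal(n); p=K@(R@np.array(X,float)+t); return p[:2]/p[2]
def crop(n,im,x,y,w,h,f,marks=()):
    a=cv2.resize(im[y:y+h,x:x+w,::-1],None,fx=f,fy=f,interpolation=cv2.INTER_CUBIC)
    for k in range(0,w,10): cv2.putText(a,str(x+k),(int(k*f),10),0,.3,(0,0,255)); cv2.line(a,(int(k*f),12),(int(k*f),18),(0,0,255))
    for k in range(0,h,10): cv2.putText(a,str(y+k),(0,int(k*f)+4),0,.3,(0,0,255)); cv2.line(a,(20,int(k*f)),(26,int(k*f)),(0,0,255))
    return a
def curve(a,n,pts,x,y,f,col=(255,0,255)):
    q=np.array([(proj(n,p)-[x,y]+.5)*f for p in pts]).astype(int)
    cv2.polylines(a,[q],False,col,1)
def circ(c,r,z): return [[c[0]+r*np.cos(k),c[1]+r*np.sin(k),z] for k in np.linspace(0,6.2832,60)]
E
python3 - <<'E'
from h import *
t=cv2.imread("pics/top0.png")[:,:,::-1]; s=cv2.imread("pics/scene0.png")[:,:,::-1]
for n in("scene","top"):
    K,R,tt=cal(n); print(n,-R.T@tt)
hsv=cv2.cvtColor(np.ascontiguousarray(t),cv2.COLOR_RGB2HSV)
g=t.astype(int)
# spoons: bluish-grey vs greenish table : b-g
d=g[:,:,2]-g[:,:,1]
for nm,(x,y,w,h) in dict(sa=(305,170,25,52),sb=(90,162,28,52),pod=(160,182,22,22)).items():
    m=((d[y:y+h,x:x+w]>=3)).astype(np.uint8)
    # drop shadows: need value check
    n,l,st,_=cv2.connectedComponentsWithStats(m,connectivity=8)
    k=1+np.argmax(st[1:,4]); ys,xs=np.nonzero(l==k)
    P=np.c_[xs+x,ys+y].astype(float); print(nm,st[k],P.mean(0))
    q=np.array([ray("top",u,v,.005)[:2] for u,v in P])
    c=q.mean(0); U,S,V=np.linalg.svd(q-c); a=(q-c)@V[0]; b=(q-c)@V[1]
    print(' c',c.round(4),'axis',V[0].round(3),'ext',a.min(),a.max(),b.min(),b.max(),'mid',(c+V[0]*(a.min()+a.max())/2).round(4))
# saucers white: pinkish
d2=g[:,:,0]-g[:,:,1]
m=((d2>4)&(g.sum(2)>250)).astype(np.uint8); m[:,:180]=0;m[:,305:]=0;m[:60]=0;m[190:]=0
cs,_=cv2.findContours(m,0,2)
for c in cs:
    if cv2.contourArea(c)>300:
        e=cv2.fitEllipse(cv2.convexHull(c)); print('saucer',e[0],e[1],ray("top",*e[0],.017)[:2])
m=(d[:]>-100)
# caddy
m=((g[:,:,0]-g[:,:,2])>25).astype(np.uint8); m[:,:315]=0;m[:,400:]=0;m[:90]=0;m[170:]=0
cs,_=cv2.findContours(m,0,2); c=max(cs,key=cv2.contourArea); r=cv2.minAreaRect(c)
print('caddy',r,[ray("top",*p,.022)[:2].round(4).tolist() for p in cv2.boxPoints(r)],ray("top",*r[0],.022)[:2])
cv2.imwrite("pics/m1.png",crop("top",t,355,170,40,40,15))
cv2.imwrite("pics/m2.png",crop("scene",s,150,205,40,50,12))
E
```

```text
scene [ 1.25293407 -0.67822485  0.81800586]
top [ 0.26009825 -0.0175399   1.17835011]
sa [15 39  1  1  1] [320. 209.]
 c [ 0.377 -0.207] axis [1. 0.] ext 0.0 0.0 0.0 0.0 mid [ 0.377 -0.207]Traceback (most recent call last):
  File "<stdin>", line 13, in <module>
    return _wrapfunc(a, 'argmax', axis=axis, out=out, **kwds)
    return bound(*args, **kwds)
ValueError: attempt to get argmax of an empty sequence
```

```bash
python3 - <<'E'
from h import *
t=cv2.imread("pics/top0.png")[:,:,::-1]
for p in [(105,188),(102,200),(108,172),(111,174),(115,175),(130,190),(316,190),(321,212),(318,212),(170,193),(175,195),(182,195),(320,240)]: print(p,t[p[1],p[0]])
E
```

```text
(105, 188) [95 95 90]
(102, 200) [97 97 92]
(108, 172) [142 143 145]
(111, 174) [120 120 119]
(115, 175) [98 98 93]
(130, 190) [159 159 151]
(316, 190) [104 105 105]
(321, 212) [141 142 144]
(318, 212) [108 108 110]
(170, 193) [148 147 153]
(175, 195) [80 80 83]
(182, 195) [97 97 92]
(320, 240) [132 132 124]
```

```bash
cat > m.py <<'E'
from h import *
import sys
t=vision.read_camera("top") if len(sys.argv)>1 else np.ascontiguousarray(cv2.imread("pics/top0.png")[:,:,::-1]); s=cv2.imread("pics/scene0.png")[:,:,::-1]
g=t.astype(float)
d=(g[:,:,2]-g[:,:,1])/(g.sum(2)/3)
for nm,(x,y,w,h) in dict(sa=(305,170,25,52),sb=(90,162,28,52),pod=(160,182,22,22)).items():
    m=((d[y:y+h,x:x+w]>=-.022)).astype(np.uint8)
    n,l,st,_=cv2.connectedComponentsWithStats(m,connectivity=8)
    k=1+np.argmax(st[1:,4]); ys,xs=np.nonzero(l==k)
    P=np.c_[xs+x,ys+y].astype(float); print(nm,st[k],P.mean(0))
    q=np.array([ray("top",u,v,.005)[:2] for u,v in P])
    c=q.mean(0); U,S,V=np.linalg.svd(q-c); a=(q-c)@V[0]; b=(q-c)@V[1]
    print(' c',c.round(4),'axis',V[0].round(3),np.degrees(np.arctan2(V[0][1],V[0][0])).round(1),'ext',a.min().round(4),a.max().round(4),b.min().round(4),b.max().round(4),'mid',(c+V[0]*(a.min()+a.max())/2).round(4))
d2=g[:,:,0]-g[:,:,1]
m=((d2>4)&(g.sum(2)>250)).astype(np.uint8); m[:,:180]=0;m[:,305:]=0;m[:60]=0;m[190:]=0
cs,_=cv2.findContours(m,0,2)
for c in cs:
    if cv2.contourArea(c)>300:
        e=cv2.fitEllipse(cv2.convexHull(c)); print('saucer',e[0],e[1],ray("top",*e[0],.017)[:2])
m=((g[:,:,0]-g[:,:,2])>25).astype(np.uint8); m[:,:315]=0;m[:,400:]=0;m[:90]=0;m[170:]=0
cs,_=cv2.findContours(m,0,2); c=max(cs,key=cv2.contourArea); r=cv2.minAreaRect(c)
print('caddy',r,[ray("top",*p,.022)[:2].round(4).tolist() for p in cv2.boxPoints(r)],ray("top",*r[0],.022)[:2])
E
python3 m.py; python3 - <<'E'
from h import *
t=cv2.imread("pics/top0.png")[:,:,::-1]; s=cv2.imread("pics/scene0.png")[:,:,::-1]
cv2.imwrite("pics/m1.png",crop("top",t,355,170,40,40,15))
cv2.imwrite("pics/m2.png",crop("scene",s,150,205,40,50,12))
cv2.imwrite("pics/m3.png",crop("top",t,80,60,85,85,7))
E
```

```text
sa [  6   4  15  47 243] [317.64197531 201.6090535 ]
 c [ 0.3965 -0.2008] axis [-0.977 -0.215] -167.6 ext -0.0752 0.0496 -0.0135 0.0128 mid [ 0.409  -0.1981]
sb [  4   4  19  47 235] [103.39574468 183.66382979]
 c [0.4337 0.3612] axis [-0.979  0.202] 168.4 ext -0.0485 0.0766 -0.0136 0.0132 mid [0.4199 0.364 ]
pod [  4   6  15  14 159] [170.8427673  194.30188679]
 c [0.4087 0.1842] axis [ 0.319 -0.948] -71.4 ext -0.0182 0.0187 -0.0179 0.0182 mid [0.4088 0.184 ]
saucer (266.7019958496094, 148.16030883789062) (38.32720947265625, 38.733741760253906) [ 0.53462347 -0.06464922]
saucer (213.5800323486328, 142.2012176513672) (38.4634895324707, 39.14516830444336) [0.5478349  0.07585904]
saucer (243.51394653320312, 99.46673583984375) (37.592002868652344, 37.7656364440918) [ 0.66704743 -0.0007839 ]
caddy ((358.0, 127.5), (61.0, 66.0), 90.0) [[0.6772, -0.2193], [0.6814, -0.3977], [0.5136, -0.3929], [0.5101, -0.2181]] [ 0.59473345 -0.30682661]
```

View pics/m1.png

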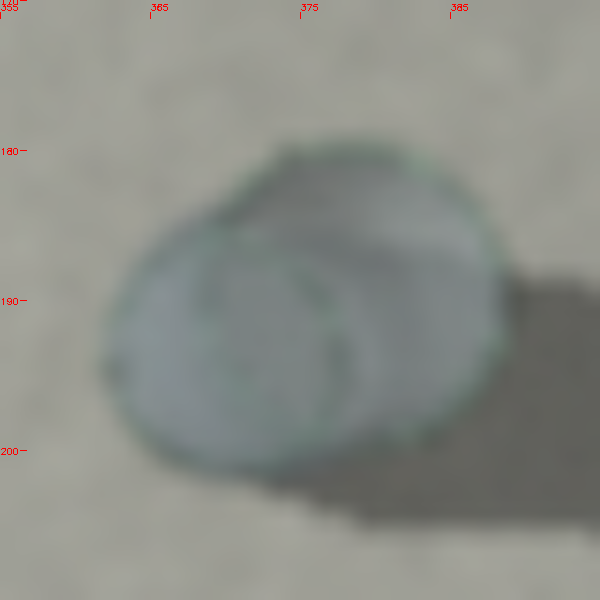

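View pics/m2.png

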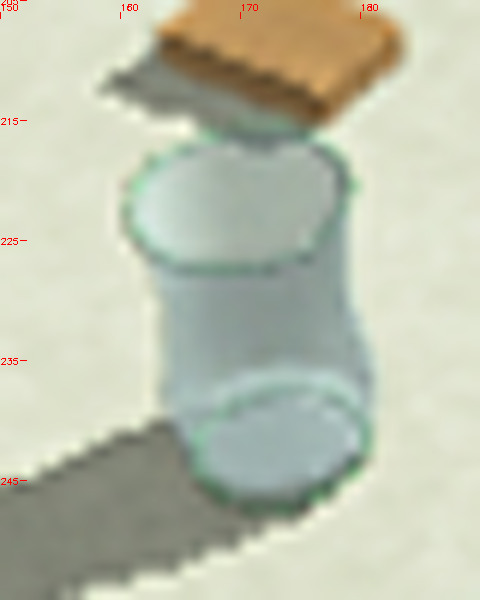

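View pics/m3.png

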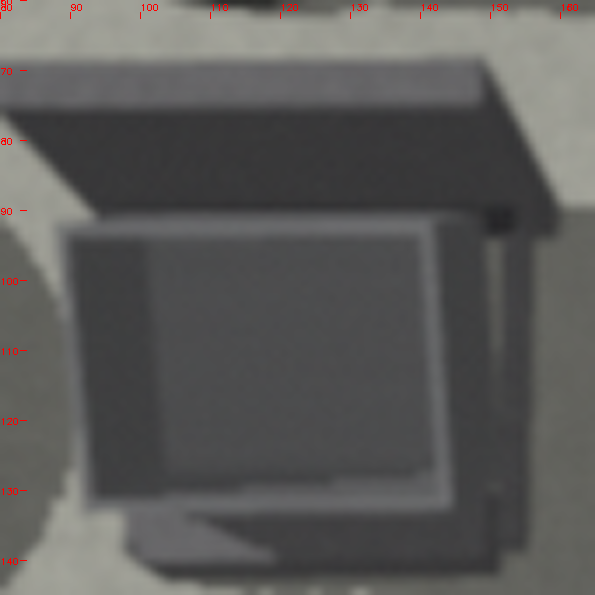

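```bash
python3 - <<'E'
from h import *
print(ray("top",377.5,189.2,.08),ray("scene",168.9,221.2,.08),ray("scene",172.5,241.6,.002))
t=cv2.imread("pics/top0.png")[:,:,::-1]; s=cv2.imread("pics/scene0.png")[:,:,::-1]
# bin rim corners, inner near left etc
for u,v,z in [(90,133,.086),(144,133,.086),(141,90.5,.125),(88,91,.125)]: print(ray("top",u-.5,v-.5,z))
c=(ray("top",377.5,189.2,.08)+ray("scene",168.9,221.2,.08))/2
a=crop("top",t,355,170,40,40,15); curve(a,"top",circ(c,.026,.08),355,170,15);curve(a,"top",circ(c,.02,.0),355,170,15);curve(a,"top",circ(c,.026,.02),355,170,15)
b=crop("scene",s,150,205,40,50,12); curve(b,"scene",circ(c,.026,.08),150,205,12);curve(b,"scene",circ(c,.02,.0),150,205,12)
cv2.imwrite("pics/m4.png",np.hstack([a,b[:600]])[:, :800] if 0 else cv2.resize(np.hstack([a,b]),None,fx=.74,fy=.74))
# saucer on scene
sc=(0.5346,-0.0646)
b=crop("scene",s,220,165,180,110,4)
curve(b,"scene",circ(sc,.052,.017),220,165,4);curve(b,"scene",circ(sc,.033,.010),220,165,4)
curve(b,"scene",circ((.5478,.0759),.052,.017),220,165,4)
cv2.imwrite("pics/m5.png",b)
b=crop("scene",s,165,230,110,85,7)
ce=np.array([.5947,-.3068])
for th,col in((-1,(0,0,255)),(0,(255,0,255))):
  a=np.radians(th);Rm=np.array([[np.cos(a),-np.sin(a)],[np.sin(a),np.cos(a)]])
  q=[list(ce+Rm@np.array(k))+[.022] for k in((.0825,.085),(.0825,-.085),(-.0825,-.085),(-.0825,.085),(.0825,.085))]
  curve(b,"scene",q,165,230,7,col)
cv2.imwrite("pics/m6.png",b)
a=crop("top",t,320,90,80,80,7);curve(a,"top",q,320,90,7); cv2.imwrite("pics/m7.png",a)
E
```

```text
[ 0.42127957 -0.33809147  0.08      ] [ 0.42273299 -0.34377831  0.08      ] [ 0.42205197 -0.34279134  0.002     ]
[0.54895143 0.37755493 0.086     ]
[0.55180006 0.2446301  0.086     ]
[0.6473267 0.2480629 0.125    ]
[0.64304446 0.37554003 0.125     ]
```

View pics/m4.png

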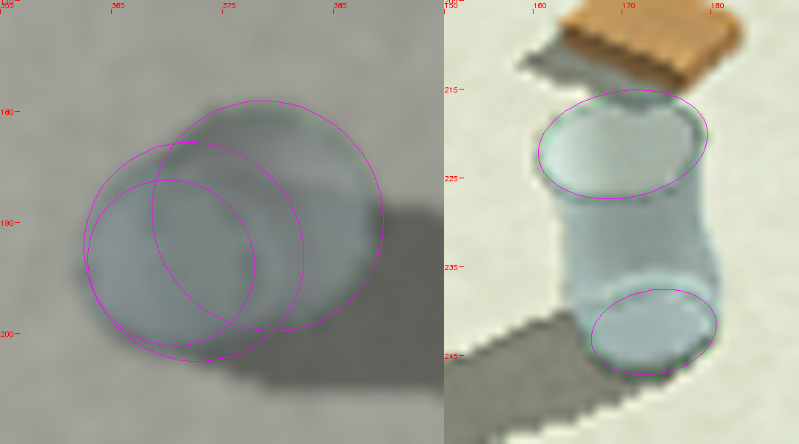

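View pics/m5.png

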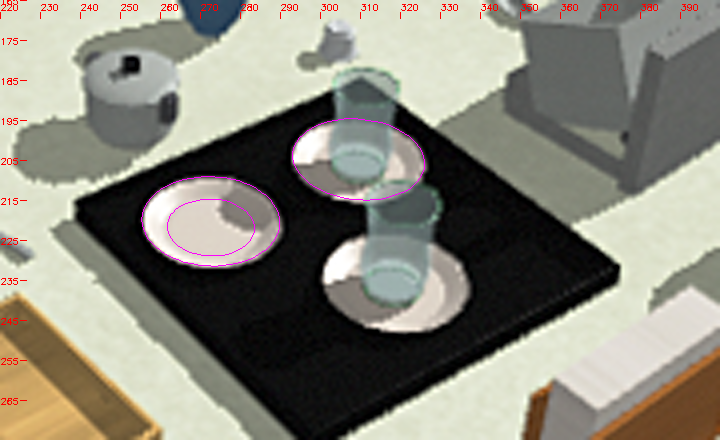

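View pics/m6.png

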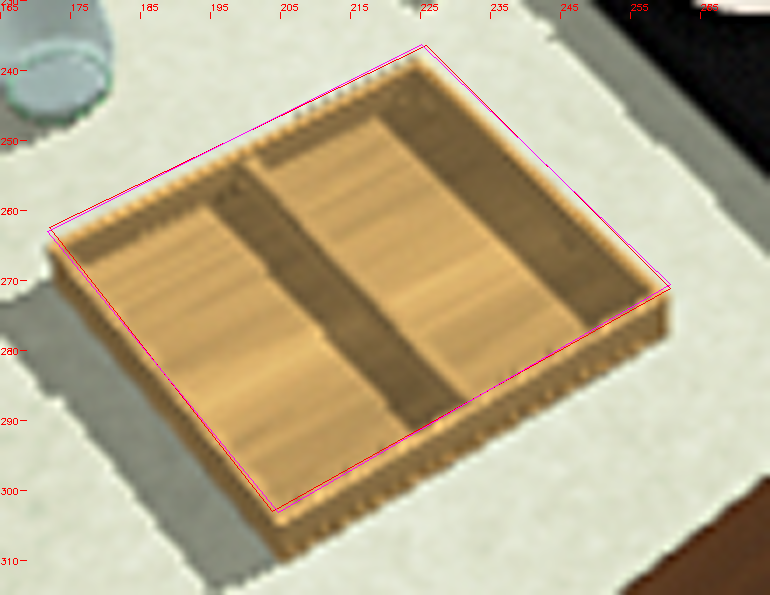

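View pics/m7.png

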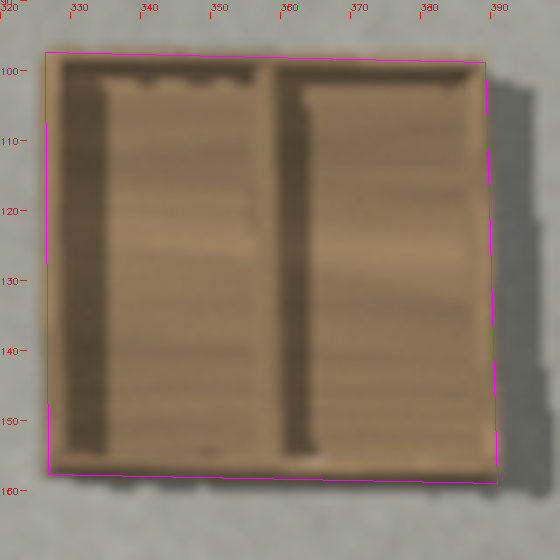

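Call:
{"method": "arm_command", "body": {"series": [[0.039, -0.029, 0, 0, 0, 0], [0.039, -0.029, 0, 0, 0, 0], [0.039, -0.029, 0, 0, 0, 0], [0.039, -0.029, 0, 0, 0, 0], [0.039, -0.029, 0, 0, 0, 0], [0.039, -0.029, 0, 0, 0, 0], [0.039, -0.029, 0, 0, 0, 0], [0.039, -0.029, 0, 0, 0, 0]], "jaw": 0.085, "squeeze": 25}}

```text
clock: 1.1
ee_pos: [0.4531, 0.3501, 0.231]
tcp_rot: [-0.0, 0.118, 0.993, -0.0]
force: [0.2, -0.1, 0.5]
finger_gap: 0.995
```

Call:
{"method": "arm_command", "body": {"series": [[0.005, -0.05, 0, 0, 0, 0], [0.005, -0.05, 0, 0, 0, 0], [0.005, -0.05, 0, 0, 0, 0], [0.005, -0.05, 0, 0, 0, 0], [0.005, -0.05, 0, 0, 0, 0], [0.005, -0.05, 0, 0, 0, 0], [0.005, -0.05, 0, 0, 0, 0], [0.005, -0.05, 0, 0, 0, 0]]}}

```text
clock: 2.1
ee_pos: [0.4919, -0.0502, 0.2311]
tcp_rot: [-0.0, 0.118, 0.993, 0.0]
force: [1.2, -0.1, -0.1]
finger_gap: 0.998
```

Call:
{"method": "arm_command", "body": {"series": [[-0.009, -0.036, 0, 0, 0, 0], [-0.009, -0.036, 0, 0, 0, 0], [-0.009, -0.036, 0, 0, 0, 0], [-0.009, -0.036, 0, 0, 0, 0], [-0.009, -0.036, 0, 0, 0, 0], [-0.009, -0.036, 0, 0, 0, 0], [-0.009, -0.036, 0, 0, 0, 0], [0, 0, 0, 0, 0, 0]]}}

```text
clock: 3.1
ee_pos: [0.4283, -0.3024, 0.2308]
tcp_rot: [-0.0, 0.119, 0.993, 0.0]
force: [0.1, -0.1, -0.2]
finger_gap: 0.993
```

Call:
{"method": "arm_command", "body": {"series": [[-0.007, -0.038, 0, 0, 0, 0], [0, 0, -0.04, 0, 0, 0], [0, 0, -0.04, 0, 0, 0], [0, 0, -0.03, 0, 0, 0], [0, 0, 0, 0, 0, 0], [0, 0, 0, 0, 0, 0]]}}

```text
clock: 3.85
ee_pos: [0.4229, -0.3385, 0.1224]
tcp_rot: [0.0, 0.117, 0.993, -0.0]
force: [-0.2, 0.3, 0.4]
finger_gap: 0.995
```

```bash
python3 - <<'E'
from h import *
t=vision.read_camera("top"); s=vision.read_camera("scene")
a=crop("top",t,335,150,80,80,7); b=crop("scene",s,130,180,80,80,7)
p=get_obs()["ee_pos"];print(p)
for n,im,x,y in(("top",a,335,150),("scene",b,130,180)):
    curve(im,n,circ(p,.004,p[2]),x,y,7)
cv2.imwrite("pics/n1.png",cv2.resize(np.hstack([a,b]),None,fx=.7,fy=.7))
E
```

```text
[ 0.42328394 -0.33910317  0.12297762]
```

View pics/n1.png

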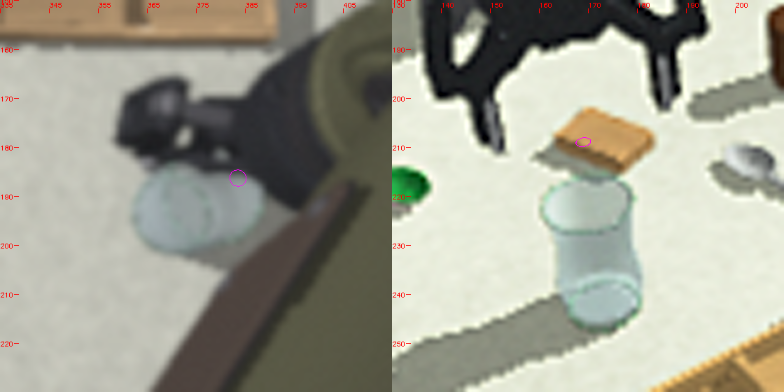

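Call:
{"method": "arm_command", "body": {"series": [[-0.001, -0.002, -0.03, 0, 0, 0], [0, 0, -0.03, 0, 0, 0], [0, 0, -0.02, 0, 0, 0], [0, 0, -0.013, 0, 0, 0], [0, 0, 0, 0, 0, 0], [0, 0, 0, 0, 0, 0]]}}

```text
clock: 4.7
ee_pos: [0.4219, -0.3412, 0.0294]
tcp_rot: [0.001, 0.118, 0.993, -0.0]
force: [0.2, 0.3, 0.9]
finger_gap: 0.997
```

Call:
{"method": "arm_command", "body": {"series": [[0, 0, 0, 0, 0, 0], [0, 0, 0, 0, 0, 0], [0, 0, 0, 0, 0, 0], [0, 0, 0, 0, 0, 0], [0, 0, 0, 0, 0, 0], [0, 0, 0, 0, 0, 0], [0, 0, 0, 0, 0, 0], [0, 0, 0, 0, 0, 0]], "jaw": 0.03, "squeeze": 25}}

```text
clock: 5.7
ee_pos: [0.4215, -0.341, 0.029]
tcp_rot: [0.0, 0.118, 0.993, -0.0]
force: [-0.8, -0.1, 4.9]
finger_gap: 0.556
```

```bash
cat > look.py <<'E'
from h import *
import sys
# look.py out  tx ty  sx sy size
o=sys.argv[1]; tx,ty,sx,sy,w=map(int,sys.argv[2:7])
t=vision.read_camera("top"); s=vision.read_camera("scene"); f=400/w
cv2.imwrite("pics/%s.png"%o,np.hstack([crop("top",t,tx,ty,w,w,f),crop("scene",s,sx,sy,w,w,f)]))
ob=get_obs(); print(ob["clock"],ob["ee_pos"].round(4),ob["finger_gap"],ob["force"].round(2),ob["joint_pos"].round(2))
E
python3 look.py n2 335 150 130 180 80
```

```text
5.8 [ 0.4215 -0.341   0.029 ] 0.5517192657066895 [-2.12  1.21  6.38] [-0.68  0.37 -0.46  0.73 -0.   -0.44]
```

View pics/n2.png

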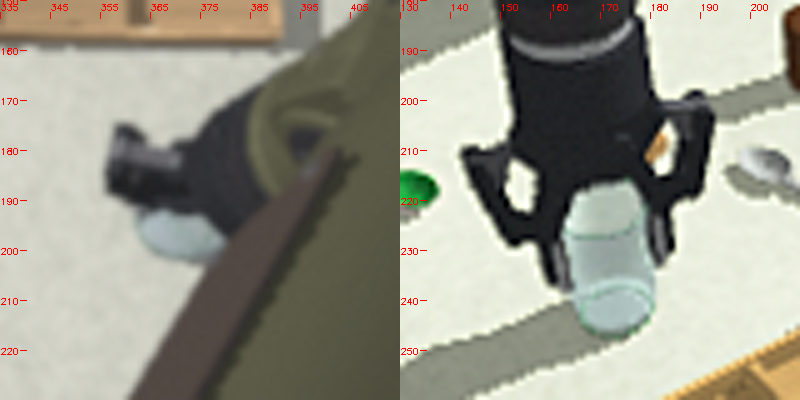

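Call:
{"method": "arm_command", "body": {"series": [[0, 0, 0.005, 0, 0, 0], [0, 0, 0.01, 0, 0, 0], [0, 0, 0.02, 0, 0, 0], [0, 0, 0.03, 0, 0, 0], [0, 0, 0.03, 0, 0, 0], [0, 0, 0, 0, 0, 0], [0, 0, 0, 0, 0, 0]]}}

```text
clock: 6.68
ee_pos: [0.4208, -0.3403, 0.1228]
tcp_rot: [-0.0, 0.118, 0.993, 0.0]
force: [-0.7, 0.6, -1.1]
finger_gap: 0.556
```

```bash
python3 look.py n3 335 150 130 150 100
```

```text
6.775 [ 0.4203 -0.3399  0.122 ] 0.554952355507521 [-0.05 -0.77 -1.56] [-0.68  0.27 -0.36  0.94 -0.   -0.44]
```

View pics/n3.png

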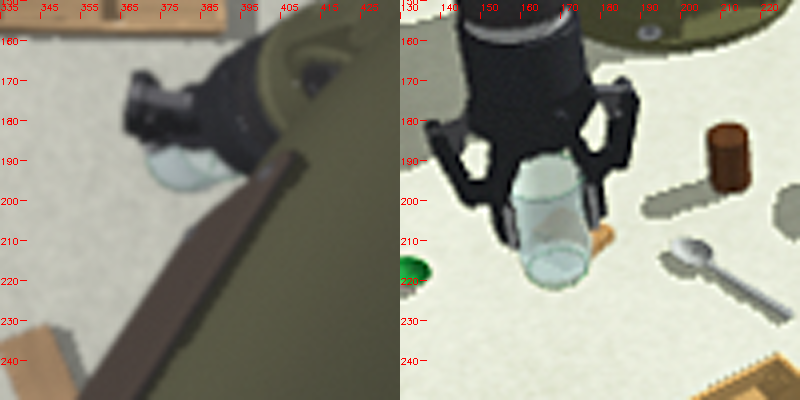

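Call:
{"method": "arm_command", "body": {"series": [[0, 0, 0.03, 0, 0, 0], [0.007, 0.014, 0.02, 0, 0, 0], [0.015, 0.037, 0, 0, 0, 0], [0.02, 0.05, 0, 0, 0, 0], [0.02, 0.05, 0, 0, 0, 0], [0.02, 0.05, 0, 0, 0, 0], [0.02, 0.05, 0, 0, 0, 0], [0.008, 0.018, 0, 0, 0, 0]]}}

```text
clock: 7.78
ee_pos: [0.5312, -0.069, 0.1721]
tcp_rot: [-0.001, 0.116, 0.993, 0.0]
force: [0.3, -0.1, -1.9]
finger_gap: 0.556
```

Call:
{"method": "arm_command", "body": {"series": [[0.004, 0.006, 0, 0, 0, 0], [0, 0, -0.03, 0, 0, 0], [0, 0, -0.03, 0, 0, 0], [0, 0, -0.03, 0, 0, 0], [0, 0, -0.02, 0, 0, 0], [0, 0, 0, 0, 0, 0], [0, 0, 0, 0, 0, 0], [0, 0, 0, 0, 0, 0]]}}

```text
clock: 8.78
ee_pos: [0.5361, -0.0661, 0.0644]
tcp_rot: [0.001, 0.118, 0.993, -0.0]
force: [0.7, 0.4, -1.7]
finger_gap: 0.552
```

```bash
python3 look.py n4 220 100 230 160 100
```

```text
8.875 [ 0.5359 -0.0659  0.0642] 0.5493095501419073 [-0.39  0.47 -1.98] [-0.12  0.33 -0.43  0.81 -0.    0.11]
```

View pics/n4.png

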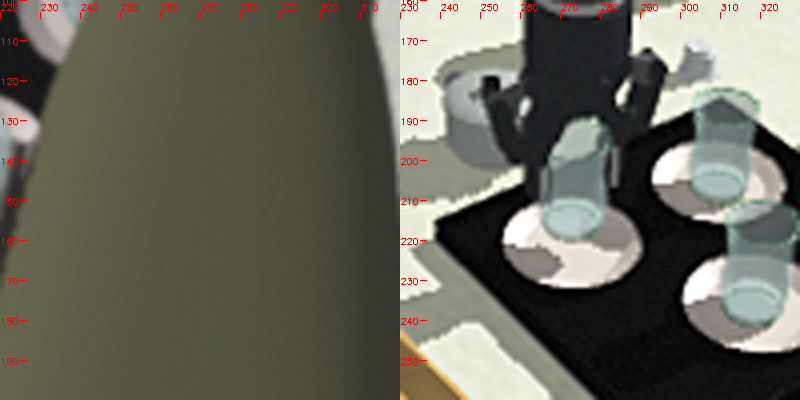

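```bash
python3 - <<'E'
from h import *
s=cv2.imread("pics/n4.png")
print(ray("scene",273.2,214.2,.036)); 
im=vision.read_camera("scene"); x,y,f=245,180,14
a=crop("scene",im,x,y,55,42,f)
for c,r,z in(((.5359,-.0659),.02,.0355),((.5359,-.0659),.026,.1155),((.5346,-.0646),.052,.017),((.5346,-.0646),.033,.010)): curve(a,"scene",circ(c,r,z),x,y,f)
cv2.imwrite("pics/n5.png",a)
E
```

```text
[ 0.53465985 -0.06144983  0.036     ]
```

View pics/n5.png

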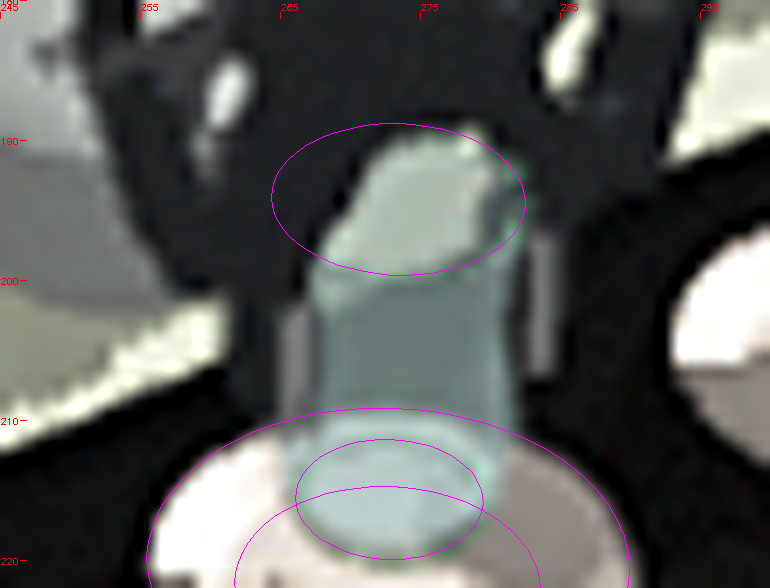

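Call:
{"method": "arm_command", "body": {"series": [[-0.001, 0.001, -0.008, 0, 0, 0], [0, 0, -0.006, 0, 0, 0], [0, 0, -0.004, 0, 0, 0], [0, 0, -0.002, 0, 0, 0], [0, 0, -0.002, 0, 0, 0], [0, 0, 0, 0, 0, 0], [0, 0, 0, 0, 0, 0], [0, 0, 0, 0, 0, 0]]}}

```text
clock: 9.93
ee_pos: [0.5343, -0.0646, 0.0415]
tcp_rot: [0.0, 0.118, 0.993, -0.0]
force: [-1.0, -0.1, -2.3]
finger_gap: 0.559
```

Call:
{"method": "arm_command", "body": {"series": [[0, 0, -0.001, 0, 0, 0], [0, 0, 0, 0, 0, 0], [0, 0, 0, 0, 0, 0]]}}

```text
clock: 10.3
ee_pos: [0.5341, -0.0646, 0.0403]
tcp_rot: [-0.0, 0.118, 0.993, -0.0]
force: [0.3, 0.4, -1.4]
finger_gap: 0.553
```

Call:
{"method": "arm_command", "body": {"series": [[0, 0, -0.0007, 0, 0, 0], [0, 0, 0, 0, 0, 0], [0, 0, 0, 0, 0, 0]]}}

```text
clock: 10.68
ee_pos: [0.5341, -0.0646, 0.0396]
tcp_rot: [-0.0, 0.118, 0.993, 0.0]
force: [-0.5, 0.6, -1.3]
finger_gap: 0.557
```

Call:
{"method": "arm_command", "body": {"series": [[0, 0, -0.0006, 0, 0, 0], [0, 0, 0, 0, 0, 0], [0, 0, 0, 0, 0, 0]]}}

```text
clock: 11.05
ee_pos: [0.5342, -0.0646, 0.0391]
tcp_rot: [0.0, 0.118, 0.993, -0.0]
force: [-0.9, 0.8, -0.6]
finger_gap: 0.554
```

Call:
{"method": "arm_command", "body": {"series": [[0, 0, -0.0006, 0, 0, 0], [0, 0, 0, 0, 0, 0], [0, 0, 0, 0, 0, 0]]}}

```text
clock: 11.42
ee_pos: [0.5343, -0.0646, 0.0391]
tcp_rot: [0.0, 0.118, 0.993, -0.0]
force: [-2.4, 0.4, 6.7]
finger_gap: 0.559
```

Call:
{"method": "arm_command", "body": {"series": [[0, 0, -0.0006, 0, 0, 0], [0, 0, 0, 0, 0, 0], [0, 0, 0, 0, 0, 0]]}}

```text
clock: 11.8
ee_pos: [0.5344, -0.0646, 0.039]
tcp_rot: [0.0, 0.118, 0.993, -0.0]
force: [-3.9, 0.0, 11.8]
finger_gap: 0.555
```

Call:
{"method": "arm_command", "body": {"series": [[0, 0, 0.0009, 0, 0, 0], [0, 0, 0, 0, 0, 0], [0, 0, 0, 0, 0, 0]]}}

```text
clock: 12.18
ee_pos: [0.5343, -0.0646, 0.0391]
tcp_rot: [0.0, 0.118, 0.993, -0.0]
force: [-1.1, 0.7, 6.5]
finger_gap: 0.557
```

Call:
{"method": "arm_command", "body": {"series": [[0, 0, 0, 0, 0, 0], [0, 0, 0, 0, 0, 0], [0, 0, 0, 0, 0, 0], [0, 0, 0, 0, 0, 0], [0, 0, 0, 0, 0, 0], [0, 0, 0, 0, 0, 0], [0, 0, 0, 0, 0, 0], [0, 0, 0, 0, 0, 0]], "jaw": 0.082}}

```text
clock: 13.18
ee_pos: [0.5342, -0.0646, 0.0387]
tcp_rot: [0.0, 0.118, 0.993, 0.0]
force: [-0.5, 0.0, 0.0]
finger_gap: 0.956
```

```bash
python3 look.py n6 220 100 230 160 100
```

```text
13.275 [ 0.5342 -0.0646  0.0387] 0.9614540315478524 [-0.45 -1.    0.05] [-0.12  0.36 -0.46  0.75  0.    0.12]
```

View pics/n6.png

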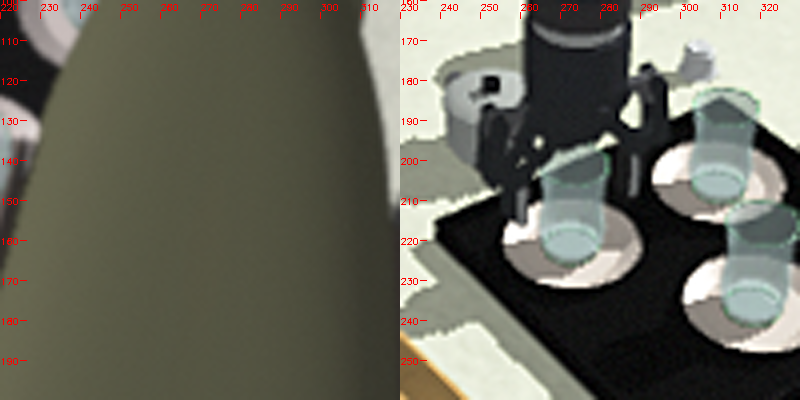

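Call:
{"method": "arm_command", "body": {"series": [[0, 0, 0.015, 0, 0, 0], [0, 0, 0.03, 0, 0, 0], [0, 0, 0.04, 0, 0, 0], [0, 0, 0.04, 0, 0, 0], [0, 0, 0.03, 0, 0, 0], [0, 0, 0, 0, 0, 0]]}}

```text
clock: 14.02
ee_pos: [0.5363, -0.0648, 0.1975]
tcp_rot: [0.003, 0.118, 0.993, 0.0]
force: [-0.1, 0.3, -0.7]
finger_gap: 0.961
```

```bash
python3 look.py n7 220 100 230 160 100; python3 - <<'E'
from h import *
t=np.ascontiguousarray(cv2.imread("pics/top0.png")[:,:,::-1]); g=t.astype(float)
d=(g[:,:,2]-g[:,:,1])/(g.sum(2)/3)
for nm,(x,y,w,h),mid,dr in(("sa",(305,170,25,52),np.array([.409,-.198]),np.array([-.977,-.215])),("sb",(90,162,28,52),np.array([.42,.364]),np.array([.979,-.202]))):
    m=((d[y:y+h,x:x+w]>=-.022)).astype(np.uint8)
    n,l,st,_=cv2.connectedComponentsWithStats(m,connectivity=8)
    k=1+np.argmax(st[1:,4]); ys,xs=np.nonzero(l==k)
    q=np.array([ray("top",u,v,.005)[:2] for u,v in np.c_[xs+x,ys+y]])
    a=(q-mid)@dr; H=q[a<.015]; B=q[a>.03]
    v=cv2.fitLine(H.astype(np.float32),2,0,.001,.001).ravel(); print(nm,'handle yaw',np.degrees(np.arctan2(v[1],v[0])),'pt',v[2:], 'bowl c',B.mean(0),'hb yaw',np.degrees(np.arctan2(*(B.mean(0)-H.mean(0))[::-1])))
    for s in(-.05,0,.04): # handle lateral at mid
        pass
    vd=v[:2]*np.sign(v[:2]@dr); print(' mid on line',v[2:]+vd*((mid-v[2:])@vd))
E
```

```text
14.125 [ 0.5343 -0.0646  0.1943] 0.959087267382886 [-0.71 -0.01  0.25] [-0.12  0.22 -0.26  1.09 -0.    0.12]
sa handle yaw 10.915151 pt [ 0.4326691  -0.19275464] bowl c [ 0.36482532 -0.20802867] hb yaw -167.31223758941405
 mid on line [ 0.4088734 -0.1973435]
sb handle yaw -12.242639 pt [0.39322916 0.36945936] bowl c [0.46468379 0.35491696] hb yaw -11.503692374396035
 mid on line [0.41992756 0.36366616]
```

View pics/n7.png

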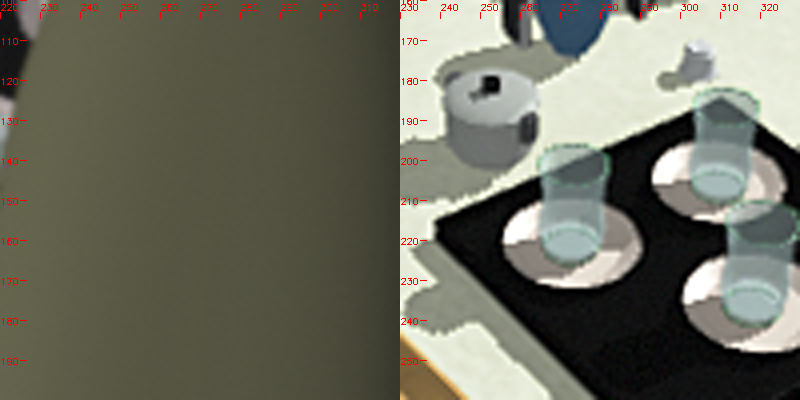

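Call:
{"method": "arm_command", "body": {"series": [[-0.015, -0.016, 0, 0, 0, 5], [-0.022, -0.024, 0, 0, 0, 5], [-0.022, -0.024, 0, 0, 0, 5], [-0.022, -0.024, 0, 0, 0, 5], [-0.022, -0.024, 0, 0, 0, 5.5], [-0.022, -0.021, 0, 0, 0, 0], [0, 0, 0, 0, 0, 0], [0, 0, 0, 0, 0, 0]], "jaw": 0.04}}

```text
clock: 15.12
ee_pos: [0.409, -0.1972, 0.1931]
tcp_rot: [-0.0, -0.104, 0.995, 0.0]
force: [0.6, 0.2, 0.4]
finger_gap: 0.467
```

Call:
{"method": "arm_command", "body": {"series": [[0, 0, -0.03, 0, 0, 0], [0, 0, -0.04, 0, 0, 0], [0, 0, -0.04, 0, 0, 0], [0, 0, -0.03, 0, 0, 0], [0, 0, 0, 0, 0, 0], [0, 0, 0, 0, 0, 0]]}}

```text
clock: 15.88
ee_pos: [0.4101, -0.1975, 0.0545]
tcp_rot: [0.0, -0.105, 0.994, -0.0]
force: [0.2, 0.1, 0.7]
finger_gap: 0.469
```

```bash
python3 look.py n8 280 160 160 170 80
```

```text
15.975 [ 0.4106 -0.198   0.0551] 0.46647311294813554 [-0.24 -0.61  0.61] [-0.45  0.2  -0.64  0.73  0.   -0.66]
```

View pics/n8.png

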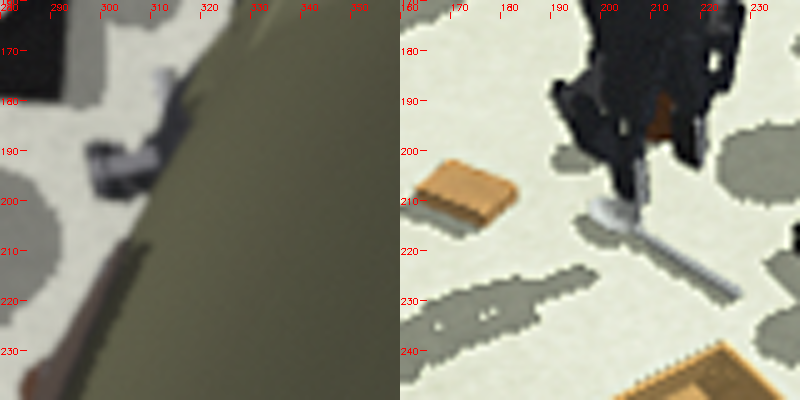

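Call:
{"method": "arm_command", "body": {"series": [[-0.0015, 0.0005, -0.02, 0, 0, 0], [0, 0, -0.02, 0, 0, 0], [0, 0, -0.01, 0, 0, 0], [0, 0, 0, 0, 0, 0], [0, 0, 0, 0, 0, 0]]}}

```text
clock: 16.6
ee_pos: [0.4084, -0.1974, 0.0045]
tcp_rot: [0.001, -0.104, 0.995, -0.0]
force: [0.1, -0.8, -0.4]
finger_gap: 0.465
```

```bash
python3 look.py n9 280 160 160 170 80
```

```text
16.7 [ 0.4084 -0.1975  0.0045] 0.4672215599067001 [-0.06  0.12 -0.12] [-0.45  0.27 -0.69  0.61 -0.   -0.66]
```

View pics/n9.png

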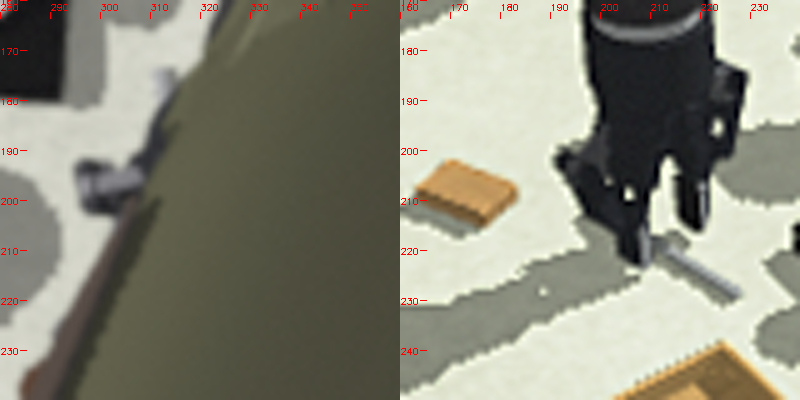

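Call:
{"method": "arm_command", "body": {"series": [[0, 0, -0.0015, 0, 0, 0], [0, 0, 0, 0, 0, 0], [0, 0, 0, 0, 0, 0], [0, 0, 0, 0, 0, 0], [0, 0, 0, 0, 0, 0], [0, 0, 0, 0, 0, 0], [0, 0, 0, 0, 0, 0], [0, 0, 0, 0, 0, 0]], "jaw": 0.0, "squeeze": 30}}

```text
clock: 17.7
ee_pos: [0.4078, -0.1972, 0.0024]
tcp_rot: [0.0, -0.104, 0.995, -0.0]
force: [-0.5, 0.6, 4.8]
finger_gap: 0.09
```

Call:
{"method": "arm_command", "body": {"series": [[0, 0, 0.005, 0, 0, 0], [0, 0, 0.01, 0, 0, 0], [0, 0, 0.025, 0, 0, 0], [0, 0, 0.03, 0, 0, 0], [0, 0, 0.02, 0, 0, 0], [0, 0, 0, 0, 0, 0]]}}

```text
clock: 18.45
ee_pos: [0.4091, -0.1978, 0.094]
tcp_rot: [0.002, -0.104, 0.995, -0.001]
force: [0.6, 0.1, -0.8]
finger_gap: 0.091
```

```bash
python3 look.py n10 280 160 160 150 80
```

```text
18.55 [ 0.4075 -0.197   0.092 ] 0.08627066633218171 [-0.64  0.13 -1.44] [-0.45  0.15 -0.6   0.82  0.   -0.66]
```

View pics/n10.png

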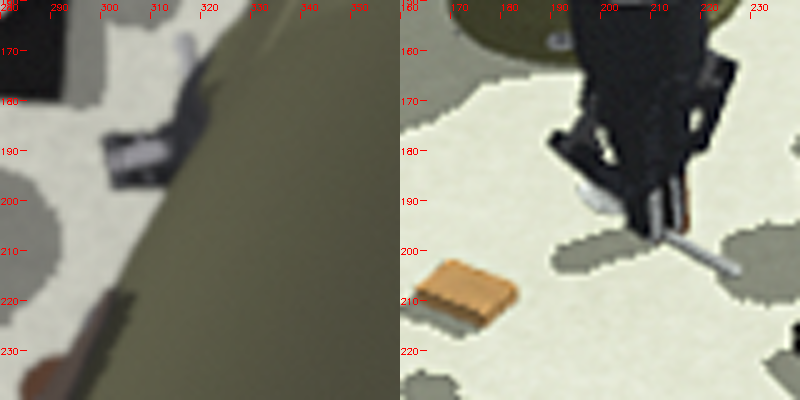

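Call:
{"method": "arm_command", "body": {"series": [[0.008, -0.007, 0.02, 0, 0, -2], [0.03, -0.025, 0, 0, 0, -2], [0.04, -0.03, 0, 0, 0, -2], [0.04, -0.03, 0, 0, 0, -2], [0.04, -0.03, 0, 0, 0, -2], [0.024, -0.023, 0, 0, 0, -2], [0.006, -0.007, 0, 0, 0, 0], [0, 0, 0, 0, 0, 0]]}}

```text
clock: 19.55
ee_pos: [0.5947, -0.3486, 0.1107]
tcp_rot: [-0.001, 0.0, 1.0, 0.001]
force: [-0.0, 0.2, -0.6]
finger_gap: 0.091
```

Call:
{"method": "arm_command", "body": {"series": [[0, 0, -0.03, 0, 0, 0], [0, 0, -0.03, 0, 0, 0], [0, 0, -0.015, 0, 0, 0], [0, 0, 0, 0, 0, 0], [0, 0, 0, 0, 0, 0], [0, 0, 0, 0, 0, 0]]}}

```text
clock: 20.3
ee_pos: [0.5966, -0.3496, 0.0387]
tcp_rot: [0.001, 0.0, 1.0, -0.001]
force: [0.1, -0.4, -0.5]
finger_gap: 0.09
```

```bash
python3 look.py n11 310 80 165 220 100
```

```text
20.4 [ 0.5963 -0.3495  0.0383] 0.08753511102218509 [ 0.2   0.44 -0.58] [-0.53  0.6  -0.06  0.91 -0.   -0.53]
```

View pics/n11.png

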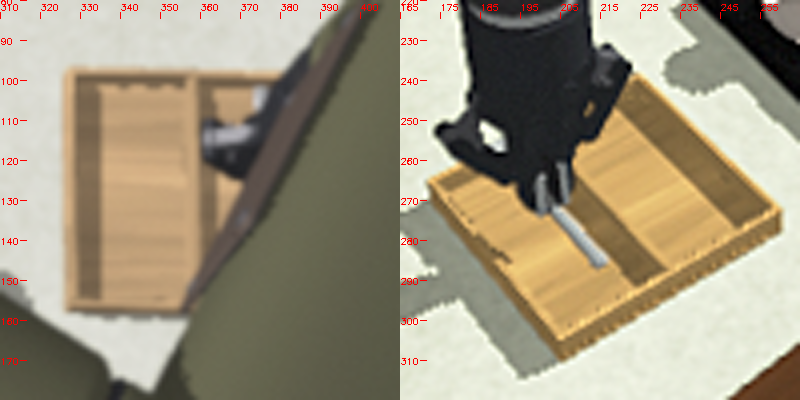

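Call:
{"method": "arm_command", "body": {"series": [[0, 0, -0.015, 0, 0, 0], [0, 0, -0.01, 0, 0, 0], [0, 0, -0.004, 0, 0, 0], [0, 0, 0, 0, 0, 0], [0, 0, 0, 0, 0, 0]]}}

```text
clock: 21.02
ee_pos: [0.5956, -0.3491, 0.0079]
tcp_rot: [-0.0, 0.0, 1.0, 0.0]
force: [0.6, 0.5, -0.1]
finger_gap: 0.09
```

```bash
python3 look.py n12 310 80 165 220 100
```

```text
21.125 [ 0.5957 -0.3491  0.008 ] 0.08623257421752888 [ 0.26 -0.47  1.04] [-0.53  0.63 -0.08  0.85  0.   -0.53]
```

View pics/n12.png

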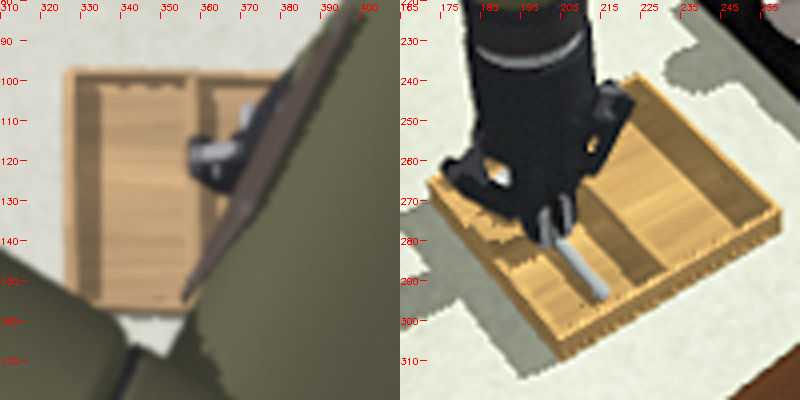

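Seated just at the floor; release and rise.

Call:
{"method": "arm_command", "body": {"series": [[0, 0, 0, 0, 0, 0], [0, 0, 0, 0, 0, 0], [0, 0, 0, 0, 0, 0], [0, 0, 0, 0, 0, 0], [0, 0, 0, 0, 0, 0]], "jaw": 0.025}}

```text
clock: 21.75
ee_pos: [0.5957, -0.3491, 0.0082]
tcp_rot: [-0.0, 0.0, 1.0, -0.0]
force: [1.2, 0.4, -0.6]
finger_gap: 0.292
```

Call:
{"method": "arm_command", "body": {"series": [[0, 0, 0.01, 0, 0, 0], [0, 0, 0.03, 0, 0, 0], [0, 0, 0.05, 0, 0, 0], [0, 0, 0.05, 0, 0, 0], [0, 0, 0.05, 0, 0, 0], [-0.01, 0.05, 0, 0, 0, 0], [-0.01, 0.05, 0, 0, 0, 0], [-0.01, 0.05, 0, 0, 0, 0]]}}

```text
clock: 22.75
ee_pos: [0.5654, -0.1979, 0.1993]
tcp_rot: [0.001, 0.0, 1.0, -0.0]
force: [0.2, -0.0, 1.1]
finger_gap: 0.293
```

Call:
{"method": "arm_command", "body": {"series": [[0, 0.05, 0, 0, 0, 0], [0, 0.05, 0, 0, 0, 0], [0, 0.05, 0, 0, 0, 0], [0, 0.05, 0, 0, 0, 0], [0, 0.05, 0, 0, 0, 0], [0, 0.05, 0, 0, 0, 0], [0, 0, 0, 0, 0, 0]], "jaw": 0.04}}

```text
clock: 23.62
ee_pos: [0.5657, 0.1041, 0.199]
tcp_rot: [0.001, -0.002, 1.0, 0.0]
force: [0.9, -1.0, -0.1]
finger_gap: 0.469
```

```bash
python3 look.py n13 310 80 165 220 100
```

```text
23.725 [0.5657 0.1012 0.1987] 0.4716648301127867 [-0.01 -0.12 -0.09] [ 0.18  0.28 -0.17  1.12 -0.    0.18]
```

View pics/n13.png

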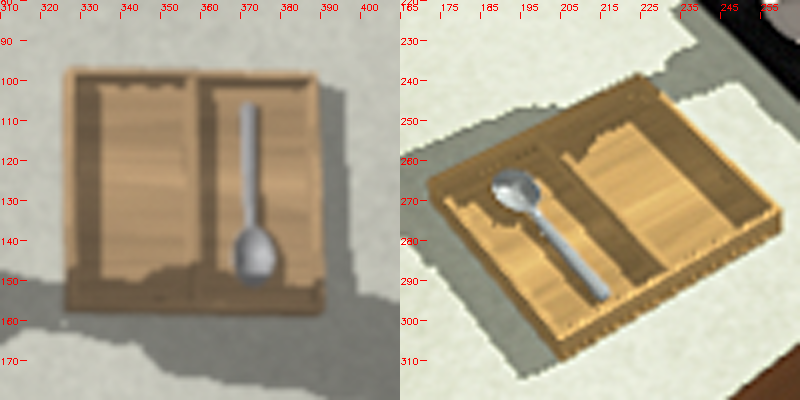

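Call:
{"method": "arm_command", "body": {"series": [[-0.026, 0.043, 0, 0, 0, -2], [-0.025, 0.045, 0, 0, 0, -2], [-0.025, 0.045, 0, 0, 0, -2], [-0.025, 0.045, 0, 0, 0, -2], [-0.025, 0.045, 0, 0, 0, -2], [-0.02, 0.04, 0, 0, 0, -2], [0, 0, 0, 0, 0, 0], [0, 0, 0, 0, 0, 0]]}}

```text
clock: 24.72
ee_pos: [0.4203, 0.3627, 0.1983]
tcp_rot: [0.0, 0.105, 0.994, -0.0]
force: [0.3, -0.2, 1.5]
finger_gap: 0.468
```

Call:
{"method": "arm_command", "body": {"series": [[0, 0, -0.03, 0, 0, 0], [0, 0, -0.04, 0, 0, 0], [0, 0, -0.04, 0, 0, 0], [0, 0, -0.03, 0, 0, 0], [0, 0, 0, 0, 0, 0], [0, 0, 0, 0, 0, 0]]}}

```text
clock: 25.48
ee_pos: [0.4209, 0.3635, 0.0594]
tcp_rot: [0.0, 0.105, 0.994, 0.0]
force: [0.1, 1.9, 0.1]
finger_gap: 0.473
```

```bash
python3 look.py n14 70 140 300 110 90
```

```text
25.575 [0.4211 0.3644 0.06  ] 0.4688970247837629 [ 0.35  0.21 -0.51] [ 0.71  0.36 -0.4   0.81 -0.    0.92]
```

View pics/n14.png

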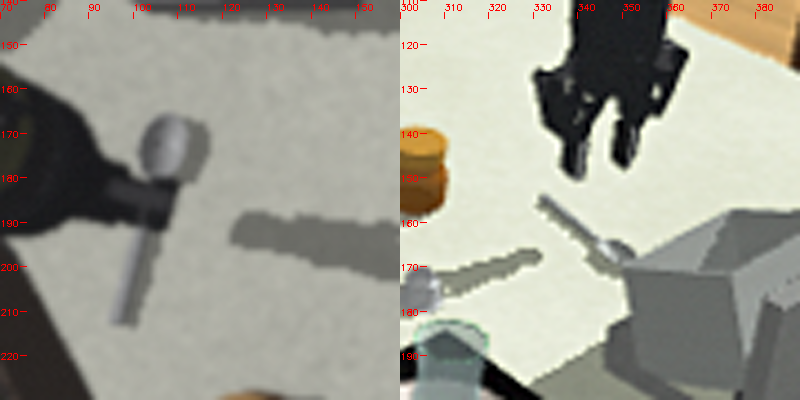

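Call:
{"method": "arm_command", "body": {"series": [[-0.001, -0.001, -0.025, 0, 0, 0], [0, 0, -0.02, 0, 0, 0], [0, 0, -0.01, 0, 0, 0], [0, 0, 0, 0, 0, 0], [0, 0, 0, 0, 0, 0]]}}

```text
clock: 26.2
ee_pos: [0.4194, 0.3635, 0.0042]
tcp_rot: [0.001, 0.105, 0.995, 0.001]
force: [0.2, 0.4, -0.3]
finger_gap: 0.469
```

```bash
python3 look.py n15 70 140 300 110 90
```

```text
26.3 [0.4193 0.3634 0.0042] 0.470876942573158 [0.11 0.52 0.26] [ 0.71  0.42 -0.45  0.69 -0.    0.92]
```

View pics/n15.png

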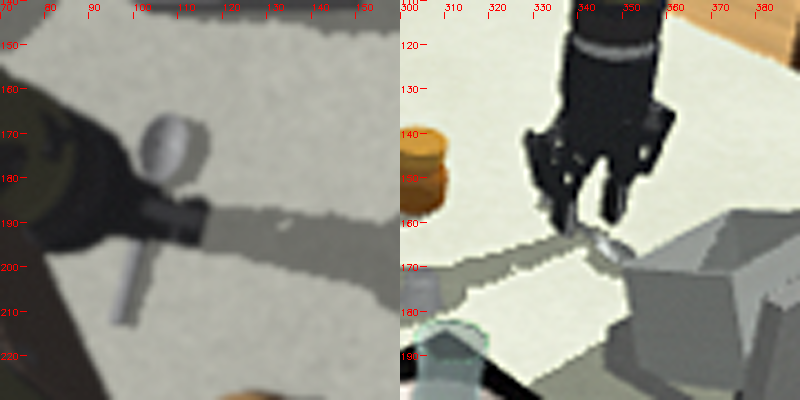

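Call:
{"method": "arm_command", "body": {"series": [[0, 0, -0.0015, 0, 0, 0], [0, 0, 0, 0, 0, 0], [0, 0, 0, 0, 0, 0], [0, 0, 0, 0, 0, 0], [0, 0, 0, 0, 0, 0], [0, 0, 0, 0, 0, 0], [0, 0, 0, 0, 0, 0], [0, 0, 0, 0, 0, 0]], "jaw": 0.0}}

```text
clock: 27.3
ee_pos: [0.4188, 0.363, 0.0019]
tcp_rot: [0.0, 0.105, 0.995, 0.0]
force: [-1.1, -1.0, 4.4]
finger_gap: 0.088
```

Call:
{"method": "arm_command", "body": {"series": [[0, 0, 0.005, 0, 0, 0], [0, 0, 0.02, 0, 0, 0], [0, 0, 0.04, 0, 0, 0], [0, 0, 0.05, 0, 0, 0], [0, 0, 0.05, 0, 0, 0], [0, 0, 0.02, 0, 0, 0], [0, 0, 0, 0, 0, 0]]}}

```text
clock: 28.18
ee_pos: [0.4196, 0.3637, 0.1883]
tcp_rot: [0.001, 0.105, 0.995, 0.001]
force: [-0.0, 0.1, -1.6]
finger_gap: 0.088
```

```bash
python3 look.py n16 50 120 300 80 110
```

```text
28.275 [0.4182 0.3625 0.1856] 0.0879956820508456 [-0.07  0.42 -0.84] [ 0.71  0.25 -0.24  1.08  0.    0.92]
```

View pics/n16.png

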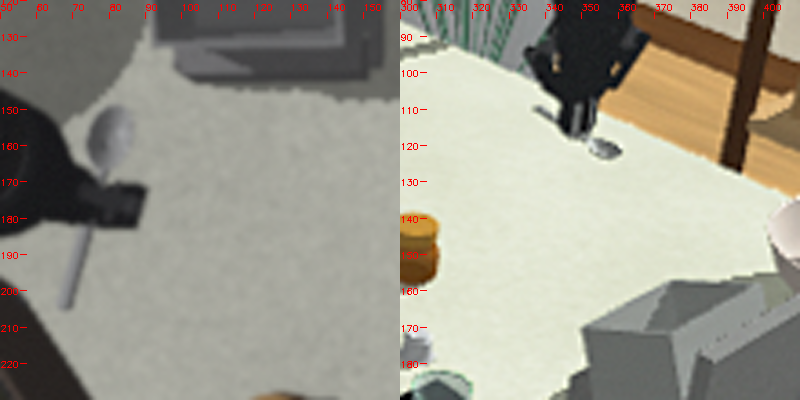

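Call:
{"method": "arm_command", "body": {"series": [[0.005, -0.02, 0, 0, 0, 1], [0.01, -0.035, 0, 0, 0, 1], [0.014, -0.05, 0, 0, 0, 1], [0.014, -0.05, 0, 0, 0, 1], [0.014, -0.05, 0, 0, 0, 1], [0.014, -0.05, 0, 0, 0, 1], [0.014, -0.05, 0, 0, 0, 1], [0.014, -0.05, 0, 0, 0, 1]]}}

```text
clock: 29.28
ee_pos: [0.5167, 0.0062, 0.1847]
tcp_rot: [-0.002, 0.035, 0.999, -0.0]
force: [0.9, 0.4, -0.7]
finger_gap: 0.09
```

Call:
{"method": "arm_command", "body": {"series": [[0.014, -0.05, 0, 0, 0, 1], [0.014, -0.05, 0, 0, 0, 1], [0.014, -0.05, 0, 0, 0, 1], [0.014, -0.05, 0, 0, 0, 1], [0.014, -0.045, 0, 0, 0, 0], [0.01, -0.024, 0, 0, 0, 0], [0, 0, 0, 0, 0, 0], [0, 0, 0, 0, 0, 0]]}}

```text
clock: 30.28
ee_pos: [0.5966, -0.2602, 0.185]
tcp_rot: [-0.001, 0.0, 1.0, 0.001]
force: [-0.2, 0.5, -0.1]
finger_gap: 0.088
```

```bash
python3 look.py n17 310 80 165 180 120
```

```text
30.375 [ 0.597  -0.2598  0.186 ] 0.09270940656868785 [0.37 0.32 0.66] [-0.41  0.43  0.02  1.16  0.   -0.41]
```

View pics/n17.png

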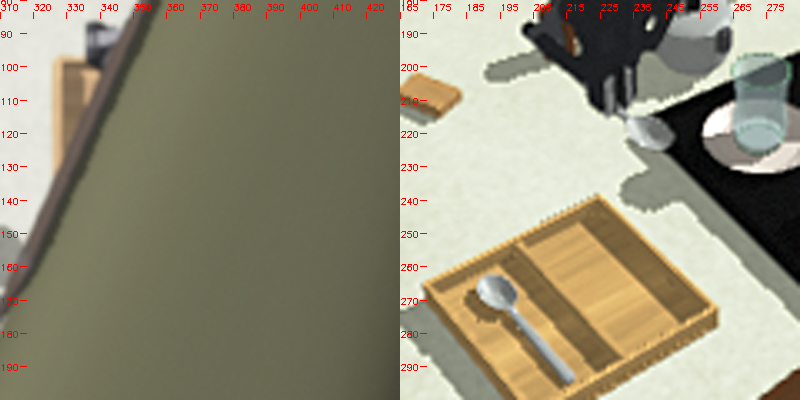

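Call:
{"method": "arm_command", "body": {"series": [[-0.001, -0.007, 0, 0, 0, 0], [0, 0, -0.04, 0, 0, 0], [0, 0, -0.05, 0, 0, 0], [0, 0, -0.04, 0, 0, 0], [0, 0, -0.02, 0, 0, 0], [0, 0, 0, 0, 0, 0], [0, 0, 0, 0, 0, 0], [0, 0, 0, 0, 0, 0]]}}

```text
clock: 31.38
ee_pos: [0.5978, -0.2686, 0.0384]
tcp_rot: [0.001, 0.0, 1.0, -0.001]
force: [0.3, 0.5, -1.1]
finger_gap: 0.089
```

Call:
{"method": "arm_command", "body": {"series": [[0, 0, -0.015, 0, 0, 0], [0, 0, -0.009, 0, 0, 0], [0, 0, -0.003, 0, 0, 0], [0, 0, 0, 0, 0, 0], [0, 0, 0, 0, 0, 0], [0, 0, 0, 0, 0, 0]]}}

```text
clock: 32.12
ee_pos: [0.597, -0.2682, 0.0101]
tcp_rot: [0.0, 0.0, 1.0, -0.0]
force: [-0.5, -0.2, -0.7]
finger_gap: 0.09
```

```bash
python3 look.py n18 310 80 165 200 110
```

```text
32.225 [ 0.5969 -0.2682  0.01  ] 0.08761730803663391 [-0.35 -0.7  -0.34] [-0.42  0.57 -0.19  0.81 -0.   -0.42]
```

View pics/n18.png

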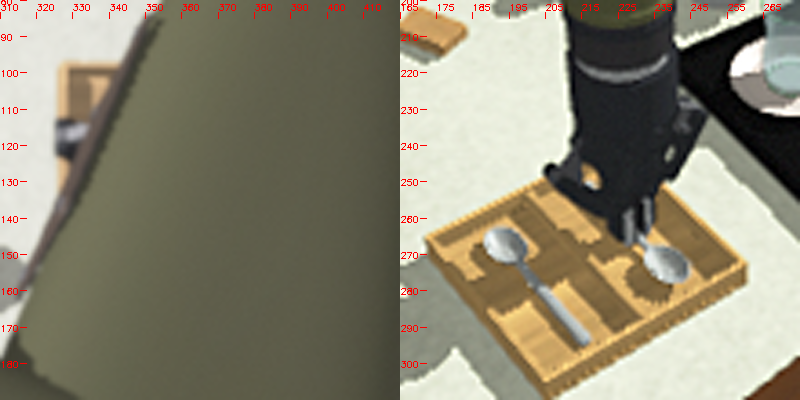

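Call:
{"method": "arm_command", "body": {"series": [[0, 0, -0.002, 0, 0, 0], [0, 0, 0, 0, 0, 0], [0, 0, 0, 0, 0, 0]]}}

```text
clock: 32.6
ee_pos: [0.5967, -0.2681, 0.0077]
tcp_rot: [-0.0, 0.0, 1.0, 0.0]
force: [-0.4, -0.4, 0.3]
finger_gap: 0.093
```

Call:
{"method": "arm_command", "body": {"series": [[0, 0, 0, 0, 0, 0], [0, 0, 0, 0, 0, 0], [0, 0, 0, 0, 0, 0], [0, 0, 0, 0, 0, 0], [0, 0, 0, 0, 0, 0]], "jaw": 0.025}}

```text
clock: 33.22
ee_pos: [0.5967, -0.2681, 0.0077]
tcp_rot: [-0.0, 0.0, 1.0, 0.0]
force: [-0.1, 0.4, 0.4]
finger_gap: 0.293
```

Call:
{"method": "arm_command", "body": {"series": [[0, 0, 0.01, 0, 0, 0], [0, 0, 0.03, 0, 0, 0], [0, 0, 0.05, 0, 0, 0], [0, 0, 0.05, 0, 0, 0], [0, 0, 0.05, 0, 0, 0], [-0.01, 0.05, 0, 0, 0, 0], [-0.02, 0.05, 0, 0, 0, 0], [-0.02, 0.05, 0, 0, 0, 0]]}}

```text
clock: 34.22
ee_pos: [0.5462, -0.1168, 0.1987]
tcp_rot: [0.001, 0.0, 1.0, -0.0]
force: [0.2, 0.5, 0.2]
finger_gap: 0.292
```

Call:
{"method": "arm_command", "body": {"series": [[-0.02, 0.05, 0, 0, 0, 0], [-0.02, 0.05, 0, 0, 0, 0], [-0.02, 0.05, 0, 0, 0, 0], [-0.02, 0.05, 0, 0, 0, 0], [-0.02, 0.05, 0, 0, 0, 0], [-0.02, 0.03, 0, 0, 0, 0], [0, 0, 0, 0, 0, 0]], "jaw": 0.06}}

```text
clock: 35.1
ee_pos: [0.4256, 0.1635, 0.1985]
tcp_rot: [0.0, -0.002, 1.0, 0.0]
force: [0.1, -1.0, 0.5]
finger_gap: 0.702
```

```bash
python3 look.py n19 310 80 165 200 110
```

```text
35.2 [0.4269 0.162  0.1983] 0.7047070292175663 [ 0.59 -0.75 -0.51] [ 0.36  0.06 -0.43  1.08 -0.    0.36]
```

View pics/n19.png

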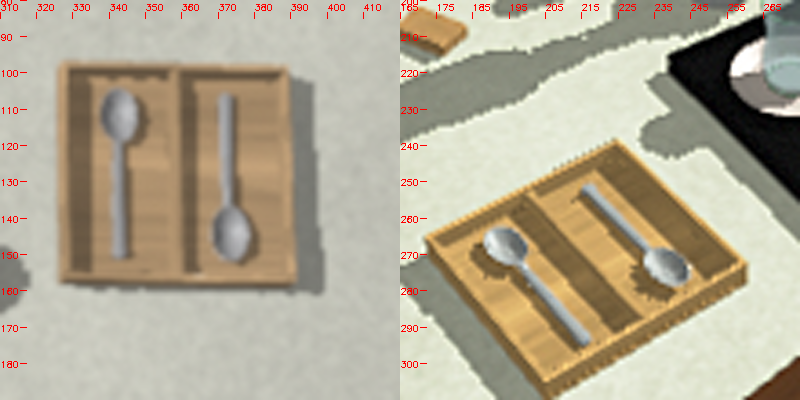

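```bash
python3 - <<'E'
from h import *
print(ray("top",169.4,193.2,.028))
s=np.ascontiguousarray(cv2.imread("pics/scene0.png")[:,:,::-1]);t=np.ascontiguousarray(cv2.imread("pics/top0.png")[:,:,::-1])
a=crop("scene",s,285,155,40,40,10);b=crop("top",t,150,175,40,40,10)
c=(.4055,.1825)
for z,r in((0,.0185),(.022,.014)):
    curve(a,"scene",circ(c,r,z),285,155,10);curve(b,"top",circ(c,r,z),150,175,10)
cv2.imwrite("pics/p1.png",np.hstack([b,a]))
E
```

```text
[0.40858606 0.18410556 0.028     ]
```

View pics/p1.png

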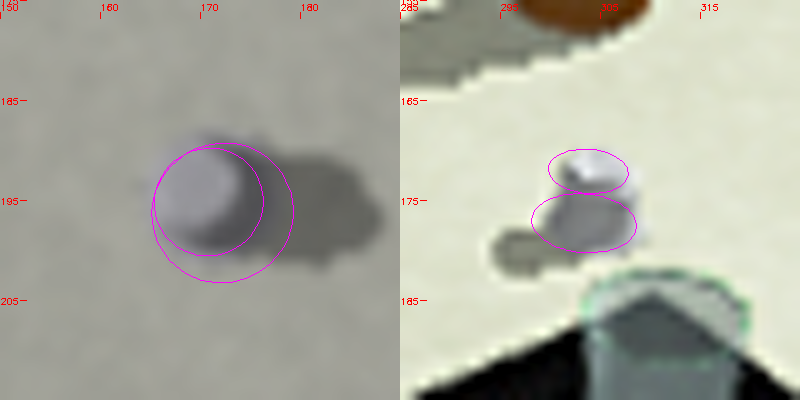

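Call:
{"method": "arm_command", "body": {"series": [[-0.0185, 0.0225, 0, 0, 0, 0], [0, 0, -0.03, 0, 0, 0], [0, 0, -0.05, 0, 0, 0], [0, 0, -0.05, 0, 0, 0], [0, 0, -0.02, 0, 0, 0], [0, 0, 0, 0, 0, 0], [0, 0, 0, 0, 0, 0]]}}

```text
clock: 36.08
ee_pos: [0.4095, 0.1842, 0.0487]
tcp_rot: [0.001, 0.001, 1.0, 0.0]
force: [0.9, -0.4, 0.0]
finger_gap: 0.705
```

```bash
python3 look.py n20 140 150 265 120 80
```

```text
36.175 [0.4096 0.1846 0.0491] 0.7042472144873152 [ 0.51 -0.75  0.62] [ 0.42  0.2  -0.66  0.71 -0.    0.42]
```

View pics/n20.png

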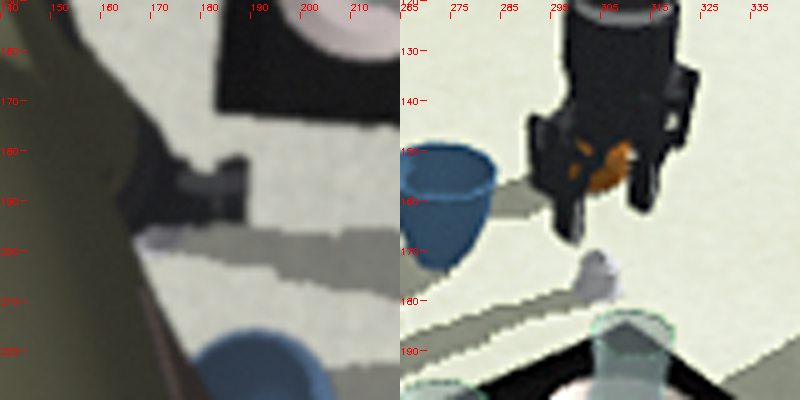

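Call:
{"method": "arm_command", "body": {"series": [[-0.001, 0, -0.02, 0, 0, 0], [0, 0, -0.015, 0, 0, 0], [0, 0, -0.007, 0, 0, 0], [0, 0, 0, 0, 0, 0], [0, 0, 0, 0, 0, 0]]}}

```text
clock: 36.8
ee_pos: [0.4078, 0.1847, 0.0064]
tcp_rot: [0.001, 0.0, 1.0, 0.0]
force: [-0.7, 0.2, 0.0]
finger_gap: 0.701
```

Call:
{"method": "arm_command", "body": {"series": [[0, 0, 0, 0, 0, 0], [0, 0, 0, 0, 0, 0], [0, 0, 0, 0, 0, 0], [0, 0, 0, 0, 0, 0], [0, 0, 0, 0, 0, 0], [0, 0, 0, 0, 0, 0], [0, 0, 0, 0, 0, 0], [0, 0, 0, 0, 0, 0]], "jaw": 0.02, "squeeze": 20}}

```text
clock: 37.8
ee_pos: [0.4075, 0.1845, 0.0062]
tcp_rot: [0.0, 0.0, 1.0, 0.0]
force: [-1.1, -0.9, 6.8]
finger_gap: 0.329
```

Call:
{"method": "arm_command", "body": {"series": [[0, 0, 0.01, 0, 0, 0], [0, 0, 0.03, 0, 0, 0], [0, 0, 0.03, 0, 0, 0], [0, 0, 0, 0, 0, 0], [0, 0, 0, 0, 0, 0]]}}

```text
clock: 38.42
ee_pos: [0.4069, 0.1843, 0.0755]
tcp_rot: [-0.0, 0.0, 1.0, -0.0]
force: [-0.9, -0.4, -0.2]
finger_gap: 0.329
```

```bash
python3 look.py n21 140 150 265 120 80
```

```text
38.525 [0.4063 0.184  0.0748] 0.33036740227280714 [ 0.22 -0.8  -0.32] [ 0.43  0.16 -0.63  0.78  0.    0.43]
```

View pics/n21.png

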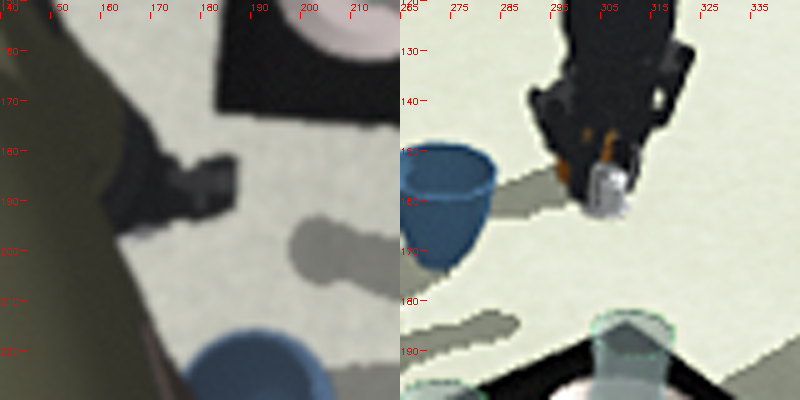

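Call:
{"method": "arm_command", "body": {"series": [[0, 0, 0.05, 0, 0, 0], [0, 0, 0.05, 0, 0, 0], [0.02, 0.014, 0.025, 0, 0, 0], [0.04, 0.027, 0, 0, 0, 0], [0.045, 0.03, 0, 0, 0, 0], [0.045, 0.03, 0, 0, 0, 0], [0.03, 0.019, 0, 0, 0, 0], [0.011, 0.007, 0, 0, 0, 0]]}}

```text
clock: 39.52
ee_pos: [0.5991, 0.3122, 0.1981]
tcp_rot: [-0.001, -0.0, 1.0, -0.001]
force: [-0.8, -0.0, -0.1]
finger_gap: 0.328
```

Call:
{"method": "arm_command", "body": {"series": [[0, 0, 0, 0, 0, 0], [0, 0, 0, 0, 0, 0], [0, 0, -0.03, 0, 0, 0], [0, 0, -0.02, 0, 0, 0], [0, 0, 0, 0, 0, 0], [0, 0, 0, 0, 0, 0]]}}

```text
clock: 40.28
ee_pos: [0.5982, 0.3114, 0.1518]
tcp_rot: [0.0, 0.0, 1.0, 0.0]
force: [0.0, -0.1, 0.1]
finger_gap: 0.33
```

```bash
python3 look.py n22 70 40 320 90 120
```

```text
40.375 [0.5987 0.3116 0.1522] 0.3304113039596886 [ 0.56 -0.04  1.3 ] [ 0.48  0.49  0.03  1.11 -0.    0.48]
```

View pics/n22.png

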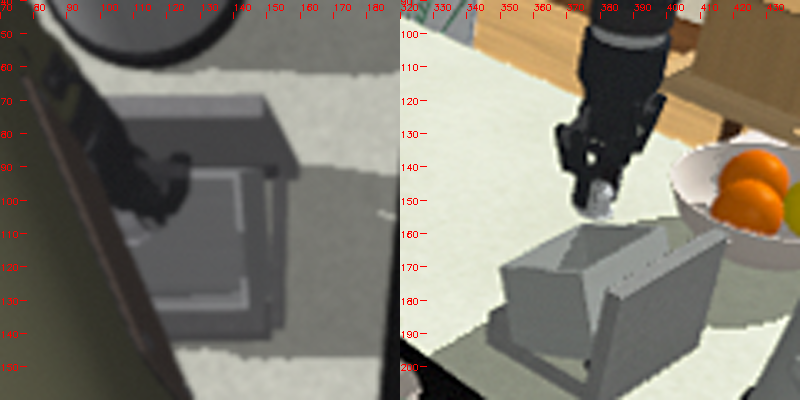

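Call:
{"method": "arm_command", "body": {"series": [[-0.001, 0, -0.02, 0, 0, 0], [0, 0, -0.02, 0, 0, 0], [0, 0, -0.012, 0, 0, 0], [0, 0, 0, 0, 0, 0], [0, 0, 0, 0, 0, 0]]}}

```text
clock: 41.0
ee_pos: [0.5978, 0.3117, 0.0997]
tcp_rot: [0.001, 0.0, 1.0, 0.0]
force: [-0.1, -0.1, -0.3]
finger_gap: 0.331
```

Call:
{"method": "arm_command", "body": {"series": [[0, 0, 0, 0, 0, 0], [0, 0, 0, 0, 0, 0], [0, 0, 0, 0, 0, 0], [0, 0, 0, 0, 0, 0], [0, 0, 0, 0, 0, 0], [0, 0, 0, 0, 0, 0]], "jaw": 0.055}}

```text
clock: 41.75
ee_pos: [0.5971, 0.3114, 0.0986]
tcp_rot: [-0.0, 0.0, 1.0, -0.0]
force: [1.4, 0.6, -0.2]
finger_gap: 0.643
```

Call:
{"method": "arm_command", "body": {"series": [[0, 0, 0.03, 0, 0, 0], [0, 0, 0.05, 0, 0, 0], [0, 0, 0.05, 0, 0, 0], [-0.03, 0.0, 0.02, 0, 0, 0], [-0.05, -0.03, 0, 0, 0, 0], [-0.05, -0.04, 0, 0, 0, 0], [-0.03, -0.04, 0, 0, 0, 0], [0, -0.04, 0, 0, 0, 0]]}}

```text
clock: 42.75
ee_pos: [0.4362, 0.1614, 0.2491]
tcp_rot: [0.0, -0.001, 1.0, 0.0]
force: [0.9, 0.3, -0.5]
finger_gap: 0.645
```

Call:
{"method": "arm_command", "body": {"series": [[0, -0.03, 0, 0, 0, 0], [0, -0.02, 0, 0, 0, 0], [0, 0, 0, 0, 0, 0], [0, 0, 0, 0, 0, 0]]}}

```text
clock: 43.25
ee_pos: [0.4385, 0.1127, 0.2488]
tcp_rot: [0.0, 0.0, 1.0, 0.0]
force: [-0.1, 0.7, 0.6]
finger_gap: 0.647
```

```bash
python3 look.py n23 70 40 320 90 120; python3 - <<'E'
from h import *
for n in("top","scene"): cv2.imwrite(f"pics/end_{n}.png",vision.read_camera(n)[:,:,::-1])
E
```

```text
43.35 [0.4384 0.113  0.2487] 0.6447976068477673 [ 0.5  -0.49 -0.01] [ 0.25  0.03 -0.35  1.19  0.    0.25]
```

View pics/n23.png

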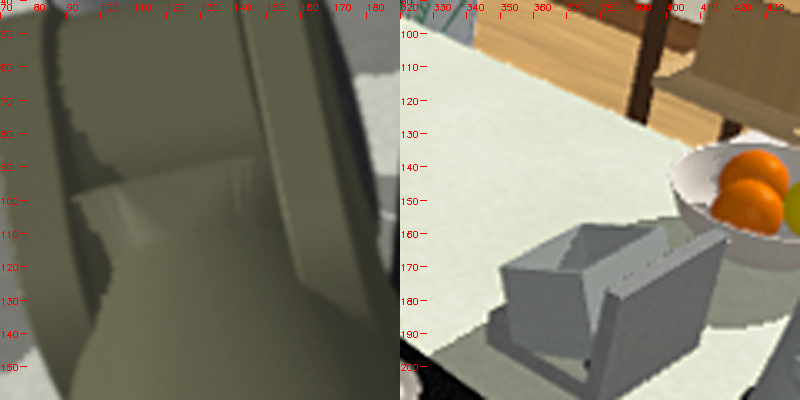

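View pics/end_top.png

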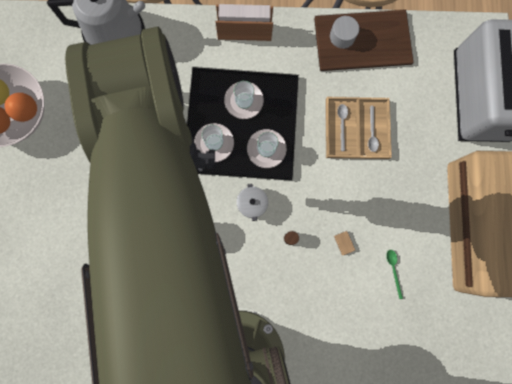

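View pics/end_scene.png

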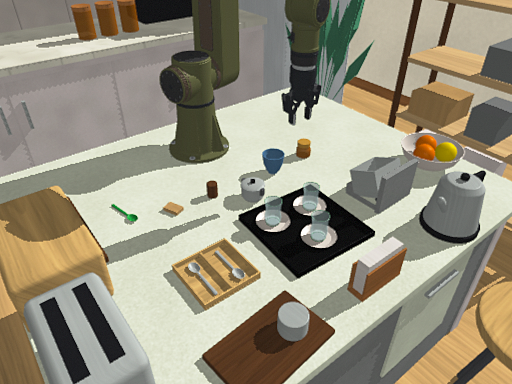

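Move the arm aside to see into the bin from the top camera.

Call:
{"method": "arm_command", "body": {"series": [[0.01, -0.05, 0, 0, 0, 0], [0.01, -0.05, 0, 0, 0, 0], [0.01, -0.05, 0, 0, 0, 0], [0, -0.05, 0, 0, 0, 0], [0, -0.05, 0, 0, 0, 0], [0, 0, 0, 0, 0, 0], [0, 0, 0, 0, 0, 0]]}}

```text
clock: 44.32
ee_pos: [0.4684, -0.137, 0.2485]
tcp_rot: [-0.0, 0.0, 1.0, 0.0]
force: [0.4, 0.9, -0.6]
finger_gap: 0.641
```

```bash
python3 look.py n24 70 50 320 90 100
```

```text
44.425 [ 0.4684 -0.1364  0.2486] 0.6458785961164829 [-0.23  0.75  0.45] [-0.28  0.1  -0.28  1.2   0.   -0.29]
```

View pics/n24.png

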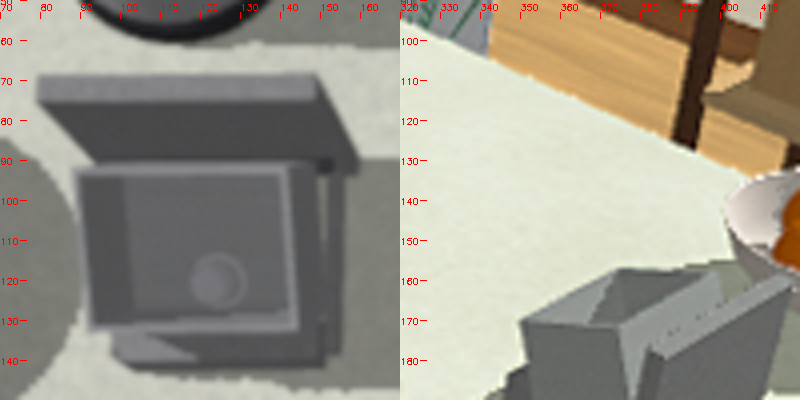

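The top view shows the capsule on the bin floor at about (123,120). Before handing in, I'll check that the glass is centred.

```bash
python3 - <<'E'
from h import *
s=vision.read_camera("scene"); im=crop("scene",s,240,180,60,60,10)
c=(.5342,-.0646)
for r,z in((.02,.01),(.026,.09)): curve(im,"scene",circ(c,r,z),240,180,10)
curve(im,"scene",circ((.5346,-.0646),.052,.017),240,180,10,(0,0,255))
cv2.imwrite("pics/n25.png",im)
t=np.ascontiguousarray(cv2.imread("pics/end_top.png")[:,:,::-1]);b=crop("top",t,240,125,55,50,10)
for r,z in((.02,.01),(.026,.09)): curve(b,"top",circ(c,r,z),240,125,10)
cv2.imwrite("pics/n26.png",b)
E
```

```text
(no output)
```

View pics/n25.png

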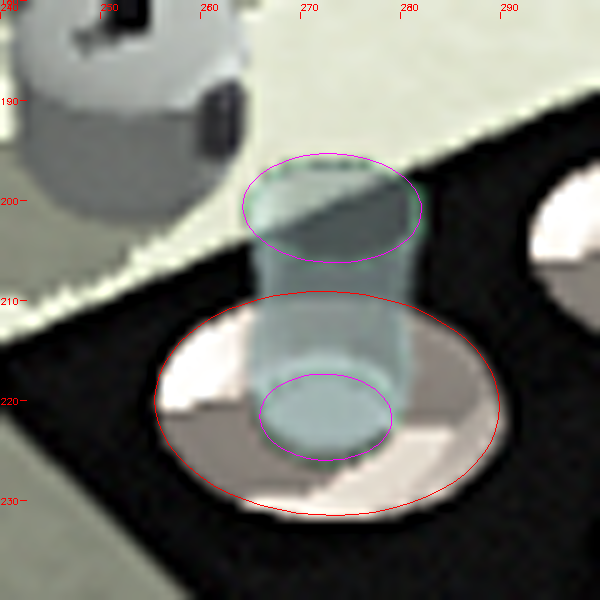

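View pics/n26.png

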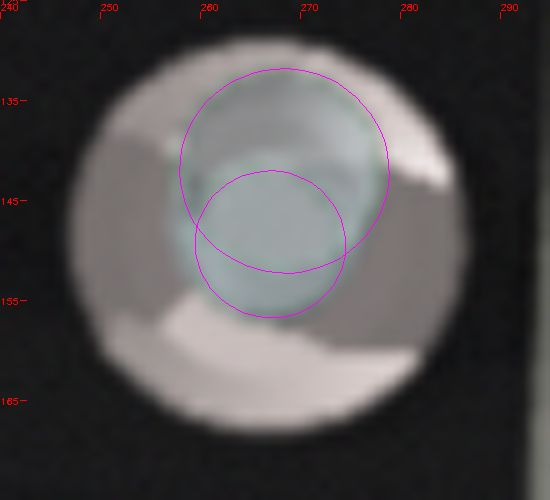

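Well centred, upright. Handing in.

```bash
python3 -c "
from bench import job,get_obs
print(get_obs()['clock']); print(job.finish_job())"
```

```text
44.475
the job is handed in; nothing more can be done
None
```

The job was done in the order asked and handed in at 44.5 s, well inside the 128 s limit.

- **Glass:** it stands upright on the empty saucer. In both camera views it is within about 3 mm of the middle. The upward force peaked at about 12 N when it touched down; I eased off to 6.5 N before letting go.
- **Spoons:** both lie flat in the spoon box, one in each lane, with bowls up. They point in opposite directions along the lanes.
- **Capsule:** the top view shows it resting on the floor of the bin.
- **Left alone:** the other two glasses, the sugar pot and the green spoon look unmoved in the last pictures, though I compared these by eye and did not measure them.

No final check failed. Two measurements disagreed a little: the two cameras placed the glass about 5 mm apart sideways before the grasp, and put the spoon box about 3 mm apart. I used values in between, and both placements turned out right.

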